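Refill the laundry tablet caddy with a scoop

ROBOT

A 6-joint arm with a two-finger parallel gripper is mounted at the origin on a cart in front of the work surface, level with it; the furniture and walls round the work are solid. World frame = base frame: x ahead of the robot, y to its left, z up, the work surface at z = 0. Lengths are in m, angles in rad, forces in N, time in s.
With the tool pointing down it reaches from about 0.3 to 0.75 m from the base axis. Payload 8.5 kg.
Tool frame: the origin (TCP) lies midway between the tips of the shut fingers; the grasp point (between the pads) lies robot.grip_point_offset behind it (robot.grip_point_offset is the distance from the TCP to the grasp point, in m); z points along the fingers, y is the line along which they close (so a half turn about z gives the same grasp; the last joint's range is limited). The gripper opens to 85 mm and grips with 20 to 120 N. Pads are 22 mm wide; open, the fingers measure 114 mm over their backs; the gripper's body (76 mm by 85 mm) begins 54 mm behind the grasp point. The pads swing forward as they close: fully open they stand 13 mm farther back than shut.
Start: joints at [1.021, 0.381, 1.297, -0, 1.464, -0.215], TCP at [0.181, 0.519, 0.231] pointing down, gripper open.
Joint ranges: [-3.11, 3.11], [-0.89, 2.33], [0.22, 2.48], [-1.42, 4.56], [0.17, 2.85], [-2.88, 2.88]. Speed limits (rad/s): [2.39, 2.39, 3.14, 3.14, 3.14, 3.14].

INTERFACE

Orientations are given as a unit quaternion [w, x, y, z].
In Python, from plant import monitor, imaging, robot gives the robot as it stands. The module is installed in compiled form; this text tells all that it offers.
- The arm moves only by the shell command python3 -m handwheel 'ROWS' [FORCE]. ROWS is a JSON object of lists of equal length, an entry for each row: "turn": the turn, a rotation vector about the tool's x, y, z in rad, a list of three; "translation": the shift along the tool's x, y, z in cm, a list of three; "grip": the opening, from -1 (shut) to 1 (fully open), so that 0 is half open. In form: {"turn": [[ax, ay, az], ...], "translation": [[x, y, z], ...], "grip": [grip, ...]}. A call has 1 to 10 rows; each row shifts and turns the commanded pose from where the row before left it, along the tool's axes as they then stand; what a row does not reach is not made up. A row lasts 1/10 s, in which the tool goes at most 50 mm and 8.59 degrees, less where a joint would pass 70% of its speed; a pose out of reach is approached as far as the arm can. A call with a gripper value outside its range is refused whole. The fingers move at their own pace and stop on an object; FORCE is the grip in N (left out, the last holds). Time passes only in rows, so rows that do not move let the fingers close. It gives the time, the measured TCP pose, the force, the opening and the grip force at its end, in the units of the state.
- monitor.sense(): the state, without advancing time (a new reading comes with each control period).
- imaging.camera(name): name is "scene" or "top" or "wrist"; returns (picture, depth): 384x512x3 uint8, blue, green, red; 384x512 float32, m along the optical axis (not along the pixel's ray), 0 where there is no reading.
- imaging.camera_params(name): a dict with "fovy" (degrees; the focal length in pixels is half the picture's height over the tangent of half this angle, whatever the lens; pixels are square), "cx", "cy" (the principal point, pixels), "origin" and "rotation" of the camera in the world; the wrist camera has in their place "mount" (4x4, takes a point from camera to tool coordinates, whose origin is the TCP and whose axes are the flange's). Camera axes: x right, y up, looking along -z (the intrinsics and any distortion apply to the point x, -y, -z); pixel columns grow to the right and rows downward; lengths in m; the calibration is good to about 2 mm. A picture is of the moment at which its call begins: read the wrist's pose just before it. camera_params takes no time and is no camera call.
- robot.finish_job(): hands the job in; it is judged then, once.
Trained networks look in the newest picture that a camera, given by its name, has taken for a name from the list of things; names that differ only in an ending like _2 or _b are one class to them, and where a whole thing is asked for, a point or a joint stands for the part that bears it (a point fixed in the world has none). Each returns a list of dicts, best first, with "conf" (0 to 1); they miss things now and then, are a little off and sometimes report something else, mostly with a low value. They report only what shows in the picture. A call takes as long as a camera call.
- imaging.trace(camera, label): "mask" (384x512 bool, what is visible of it) and "box" ([left, top, width, height] in pixels, round what is visible of it).
The state is a dict: "time_s": time; "joint_positions": joint angles; "dq": joint speeds; "joint_efforts": joint torques, N m; "ee_pos": TCP position; "ee_rot": TCP orientation; "contact_force": force on the tool from outside, world axes, zero at the start; "ft_torque": the same for the moment, N m; "opening": finger opening in m; "grip_force": force on a finger pad.
Only numpy, scipy, OpenCV 4.12 (cv2) and the standard library are available. Lean on these libraries where they do the work, as an engineer would, in place of code of your own. Each camera call takes 0.05 s, during which the arm holds its last target. There are 200 camera calls.

TASK

Use the steel scoop to take detergent tablets from the shallow grey tray and tip them into the white caddy whose lid stands open: at least three must end up in it. Keep your fingers off the tablets, spill none on the worktop (the rest stay in the tray) and leave the brush, polish tin and dropper bottle where they are; then set the scoop down the right way up on the worktop and shut the caddy's lid.

Things in the scene. Friction and masses are not known exactly. Their poses are not given: they have to be found in the camera images.
- scoop: steel scoop, 110 g, standing flat, handle to the robot. Origin under the bowl's middle; x to the open lip, y across, z up. Bowl 84 mm long (x -42 to 42), 88 mm wide outside, floor 2.5 mm (1.2 at the lip), walls 36 mm high at the closed back sloping to the floor before the 68 mm wide lip. Handle 18 mm wide (y, flat sides), 24 mm deep, rises backwards at 50 degrees to its end at x -119, z 112 mm
- scoop_grip (a point): middle of the scoop's handle where it is best gripped across its 18 mm width, at x -93, z +81 mm in the scoop's frame, 40 mm short of the handle's end; axes as the scoop's
- scoop_lip (a point): middle of the scoop's front edge, underside, 42 mm ahead of its origin
- tray: shallow grey plastic tray, fixed, 55 mm high, rim 249 x 141 mm. Origin at the centre of its underside; x along its length (away from the robot at yaw 0), y across. Inside floor x -110 to 110, y -57 to 57 mm, 5 mm thick, corners of 15 mm radius; walls flare out 8 mm to the rim. The tablets lie in one layer in the half at +x; the 100 mm at the -x end are empty, room for the bowl
- tray_in (a point): centre of the tray's inside floor, 5 mm above the tray's origin; axes as the tray's
- caddy: white enamelled steel tin with dark rim, fixed, 113 mm high, 160 mm wide (y), 148 mm deep (x). Origin on the worktop under the hinge line at its back; x points away from the robot at yaw 0, so the tin lies at x -152 to -4 mm. The room wall is close behind (about 0.8 m ahead of the robot): tip the scoop from the side rather than lean the wrist over the back
- caddy_in (a point): centre of the caddy's inside floor, 78 mm in front of its origin (-x), 4 mm above the worktop; axes as the caddy's. Inside 140 mm (x) x 154 mm (y), walls 3 mm thick, rim 109 mm above this point
- caddy_mid (a point): middle of the space inside the caddy, 30 mm above caddy_in; a tablet lying in the caddy is within 91 mm of it, one outside is not
- caddy_lid (a joint): hinge of the caddy's lid (rad): 0 shut, 1.85 fully open, leaning back. The lid, 160 g, swings freely with some damping: past upright it stays leaning open; pulled forward to below about 1.5 it falls shut by itself
- lid_tab (a point): rolled finger tab in the middle of the lid's free edge, 46 mm wide, 8 mm thick, 174 mm from the hinge line; with the lid open it is its highest point, about 290 mm above the worktop, and free behind
- lid_hinge (a point): middle of the lid's hinge line, 115 mm above the worktop; its axes turn with the lid
- tablet_1: pressed white detergent tablet, round, slightly domed, 32 mm across, 20 mm thick, 20 g, edges bevelled from 3 mm off mid-height, smooth (friction on scoop and tray about 0.35); origin at its centre (10 mm above what it lies flat on), z its round axis
- tablet_2: pressed white detergent tablet, round, slightly domed, 32 mm across, 20 mm thick, 20 g, edges bevelled from 3 mm off mid-height, smooth (friction on scoop and tray about 0.35); origin at its centre (10 mm above what it lies flat on), z its round axis
- tablet_3: pressed white detergent tablet, round, slightly domed, 32 mm across, 20 mm thick, 20 g, edges bevelled from 3 mm off mid-height, smooth (friction on scoop and tray about 0.35); origin at its centre (10 mm above what it lies flat on), z its round axis
- tablet_4: pressed white detergent tablet, round, slightly domed, 32 mm across, 20 mm thick, 20 g, edges bevelled from 3 mm off mid-height, smooth (friction on scoop and tray about 0.35); origin at its centre (10 mm above what it lies flat on), z its round axis
- tablet_5: pressed white detergent tablet, round, slightly domed, 32 mm across, 20 mm thick, 20 g, edges bevelled from 3 mm off mid-height, smooth (friction on scoop and tray about 0.35); origin at its centre (10 mm above what it lies flat on), z its round axis
- tablet_6: pressed white detergent tablet, round, slightly domed, 32 mm across, 20 mm thick, 20 g, edges bevelled from 3 mm off mid-height, smooth (friction on scoop and tray about 0.35); origin at its centre (10 mm above what it lies flat on), z its round axis
- tablet_7: pressed white detergent tablet, round, slightly domed, 32 mm across, 20 mm thick, 20 g, edges bevelled from 3 mm off mid-height, smooth (friction on scoop and tray about 0.35); origin at its centre (10 mm above what it lies flat on), z its round axis
- tablet_8: pressed white detergent tablet, round, slightly domed, 32 mm across, 20 mm thick, 20 g, edges bevelled from 3 mm off mid-height, smooth (friction on scoop and tray about 0.35); origin at its centre (10 mm above what it lies flat on), z its round axis
- scrub_brush: wooden scrubbing brush, bystander, 150 x 57 x 43 mm, origin at the centre of its underside
- polish_tin: round polish tin, bystander, 65 mm across, 29 mm high, origin at the centre of its underside
- stain_dropper: small brown dropper bottle, bystander, 33 mm across, 102 mm high, origin at the centre of its underside

How it is judged:
On the way:
1. at least three tablets are inside the caddy (((distance between each of tablet_1, tablet_2 and caddy_mid below 0.091 m and distance between any of tablet_3, tablet_4, tablet_5, tablet_6, tablet_7, tablet_8 and caddy_mid below 0.091 m) or (distance between each of tablet_1, tablet_3 and caddy_mid below 0.091 m and distance between any of tablet_4, tablet_5, tablet_6, tablet_7, tablet_8 and caddy_mid below 0.091 m) or (distance between each of tablet_1, tablet_4 and caddy_mid below 0.091 m and distance between any of tablet_5, tablet_6, tablet_7, tablet_8 and caddy_mid below 0.091 m) or (distance between each of tablet_1, tablet_5 and caddy_mid below 0.091 m and distance between any of tablet_6, tablet_7, tablet_8 and caddy_mid below 0.091 m) or (distance between each of tablet_1, tablet_6 and caddy_mid below 0.091 m and distance between any of tablet_7, tablet_8 and caddy_mid below 0.091 m) or (distance between each of tablet_1, tablet_7 and caddy_mid below 0.091 m and distance between tablet_8 and caddy_mid below 0.091 m) or (distance between each of tablet_2, tablet_3 and caddy_mid below 0.091 m and distance between any of tablet_4, tablet_5, tablet_6, tablet_7, tablet_8 and caddy_mid below 0.091 m) or (distance between each of tablet_2, tablet_4 and caddy_mid below 0.091 m and distance between any of tablet_5, tablet_6, tablet_7, tablet_8 and caddy_mid below 0.091 m) or (distance between each of tablet_2, tablet_5 and caddy_mid below 0.091 m and distance between any of tablet_6, tablet_7, tablet_8 and caddy_mid below 0.091 m) or (distance between each of tablet_2, tablet_6 and caddy_mid below 0.091 m and distance between any of tablet_7, tablet_8 and caddy_mid below 0.091 m) or (distance between each of tablet_2, tablet_7 and caddy_mid below 0.091 m and distance between tablet_8 and caddy_mid below 0.091 m) or (distance between each of tablet_3, tablet_4 and caddy_mid below 0.091 m and distance between any of tablet_5, tablet_6, tablet_7, tablet_8 and caddy_mid below 0.091 m) or (distance between each of tablet_3, tablet_5 and caddy_mid below 0.091 m and distance between any of tablet_6, tablet_7, tablet_8 and caddy_mid below 0.091 m) or (distance between each of tablet_3, tablet_6 and caddy_mid below 0.091 m and distance between any of tablet_7, tablet_8 and caddy_mid below 0.091 m) or (distance between each of tablet_3, tablet_7 and caddy_mid below 0.091 m and distance between tablet_8 and caddy_mid below 0.091 m) or (distance between each of tablet_4, tablet_5 and caddy_mid below 0.091 m and distance between any of tablet_6, tablet_7, tablet_8 and caddy_mid below 0.091 m) or (distance between each of tablet_4, tablet_6 and caddy_mid below 0.091 m and distance between any of tablet_7, tablet_8 and caddy_mid below 0.091 m) or (distance between each of tablet_4, tablet_7 and caddy_mid below 0.091 m and distance between tablet_8 and caddy_mid below 0.091 m) or (distance between each of tablet_5, tablet_6 and caddy_mid below 0.091 m and distance between any of tablet_7, tablet_8 and caddy_mid below 0.091 m) or (distance between each of tablet_5, tablet_7 and caddy_mid below 0.091 m and distance between tablet_8 and caddy_mid below 0.091 m) or (distance between each of tablet_6, tablet_7 and caddy_mid below 0.091 m and distance between tablet_8 and caddy_mid below 0.091 m))), for 0.2 s.
At the end, for the whole second after the job is handed in: At least three tablets lie inside the caddy and every other tablet inside the caddy or the tray (below the rims); the caddy's lid is shut (within 0.06 rad); the scoop stands free on the worktop itself, right way up (within 0.15 rad), at rest (((distance between each of tablet_1, tablet_2 and caddy_mid below 0.091 m and distance between any of tablet_3, tablet_4, tablet_5, tablet_6, tablet_7, tablet_8 and caddy_mid below 0.091 m) or (distance between each of tablet_1, tablet_3 and caddy_mid below 0.091 m and distance between any of tablet_4, tablet_5, tablet_6, tablet_7, tablet_8 and caddy_mid below 0.091 m) or (distance between each of tablet_1, tablet_4 and caddy_mid below 0.091 m and distance between any of tablet_5, tablet_6, tablet_7, tablet_8 and caddy_mid below 0.091 m) or (distance between each of tablet_1, tablet_5 and caddy_mid below 0.091 m and distance between any of tablet_6, tablet_7, tablet_8 and caddy_mid below 0.091 m) or (distance between each of tablet_1, tablet_6 and caddy_mid below 0.091 m and distance between any of tablet_7, tablet_8 and caddy_mid below 0.091 m) or (distance between each of tablet_1, tablet_7 and caddy_mid below 0.091 m and distance between tablet_8 and caddy_mid below 0.091 m) or (distance between each of tablet_2, tablet_3 and caddy_mid below 0.091 m and distance between any of tablet_4, tablet_5, tablet_6, tablet_7, tablet_8 and caddy_mid below 0.091 m) or (distance between each of tablet_2, tablet_4 and caddy_mid below 0.091 m and distance between any of tablet_5, tablet_6, tablet_7, tablet_8 and caddy_mid below 0.091 m) or (distance between each of tablet_2, tablet_5 and caddy_mid below 0.091 m and distance between any of tablet_6, tablet_7, tablet_8 and caddy_mid below 0.091 m) or (distance between each of tablet_2, tablet_6 and caddy_mid below 0.091 m and distance between any of tablet_7, tablet_8 and caddy_mid below 0.091 m) or (distance between each of tablet_2, tablet_7 and caddy_mid below 0.091 m and distance between tablet_8 and caddy_mid below 0.091 m) or (distance between each of tablet_3, tablet_4 and caddy_mid below 0.091 m and distance between any of tablet_5, tablet_6, tablet_7, tablet_8 and caddy_mid below 0.091 m) or (distance between each of tablet_3, tablet_5 and caddy_mid below 0.091 m and distance between any of tablet_6, tablet_7, tablet_8 and caddy_mid below 0.091 m) or (distance between each of tablet_3, tablet_6 and caddy_mid below 0.091 m and distance between any of tablet_7, tablet_8 and caddy_mid below 0.091 m) or (distance between each of tablet_3, tablet_7 and caddy_mid below 0.091 m and distance between tablet_8 and caddy_mid below 0.091 m) or (distance between each of tablet_4, tablet_5 and caddy_mid below 0.091 m and distance between any of tablet_6, tablet_7, tablet_8 and caddy_mid below 0.091 m) or (distance between each of tablet_4, tablet_6 and caddy_mid below 0.091 m and distance between any of tablet_7, tablet_8 and caddy_mid below 0.091 m) or (distance between each of tablet_4, tablet_7 and caddy_mid below 0.091 m and distance between tablet_8 and caddy_mid below 0.091 m) or (distance between each of tablet_5, tablet_6 and caddy_mid below 0.091 m and distance between any of tablet_7, tablet_8 and caddy_mid below 0.091 m) or (distance between each of tablet_5, tablet_7 and caddy_mid below 0.091 m and distance between tablet_8 and caddy_mid below 0.091 m) or (distance between each of tablet_6, tablet_7 and caddy_mid below 0.091 m and distance between tablet_8 and caddy_mid below 0.091 m)) and (distance between tablet_1 and caddy_mid below 0.091 m or (x of tablet_1 in the frame of tray_in between -0.118 and 0.118 m and y of tablet_1 in the frame of tray_in between -0.066 and 0.066 m and z of tablet_1 in the frame of tray_in between -0.005 and 0.055 m)) and (distance between tablet_2 and caddy_mid below 0.091 m or (x of tablet_2 in the frame of tray_in between -0.118 and 0.118 m and y of tablet_2 in the frame of tray_in between -0.066 and 0.066 m and z of tablet_2 in the frame of tray_in between -0.005 and 0.055 m)) and (distance between tablet_3 and caddy_mid below 0.091 m or (x of tablet_3 in the frame of tray_in between -0.118 and 0.118 m and y of tablet_3 in the frame of tray_in between -0.066 and 0.066 m and z of tablet_3 in the frame of tray_in between -0.005 and 0.055 m)) and (distance between tablet_4 and caddy_mid below 0.091 m or (x of tablet_4 in the frame of tray_in between -0.118 and 0.118 m and y of tablet_4 in the frame of tray_in between -0.066 and 0.066 m and z of tablet_4 in the frame of tray_in between -0.005 and 0.055 m)) and (distance between tablet_5 and caddy_mid below 0.091 m or (x of tablet_5 in the frame of tray_in between -0.118 and 0.118 m and y of tablet_5 in the frame of tray_in between -0.066 and 0.066 m and z of tablet_5 in the frame of tray_in between -0.005 and 0.055 m)) and (distance between tablet_6 and caddy_mid below 0.091 m or (x of tablet_6 in the frame of tray_in between -0.118 and 0.118 m and y of tablet_6 in the frame of tray_in between -0.066 and 0.066 m and z of tablet_6 in the frame of tray_in between -0.005 and 0.055 m)) and (distance between tablet_7 and caddy_mid below 0.091 m or (x of tablet_7 in the frame of tray_in between -0.118 and 0.118 m and y of tablet_7 in the frame of tray_in between -0.066 and 0.066 m and z of tablet_7 in the frame of tray_in between -0.005 and 0.055 m)) and (distance between tablet_8 and caddy_mid below 0.091 m or (x of tablet_8 in the frame of tray_in between -0.118 and 0.118 m and y of tablet_8 in the frame of tray_in between -0.066 and 0.066 m and z of tablet_8 in the frame of tray_in between -0.005 and 0.055 m)) and value of joint caddy_lid below 0.06 rad and angle between scoop's own z axis and vertical below 0.15 rad and height (world z) of scoop below 0.003 m and linear speed of scoop below 0.02 m/s and contact force between the fingers and scoop below 0.05 N); the robot touches nothing.
It fails at once if a finger touches a tablet (over 0.3 N) (contact force between the fingers and tablet_1 above 0.3 N or contact force between the fingers and tablet_2 above 0.3 N or contact force between the fingers and tablet_3 above 0.3 N or contact force between the fingers and tablet_4 above 0.3 N or contact force between the fingers and tablet_5 above 0.3 N or contact force between the fingers and tablet_6 above 0.3 N or contact force between the fingers and tablet_7 above 0.3 N or contact force between the fingers and tablet_8 above 0.3 N).
It fails at once if a bystander (brush, polish tin, dropper bottle) is moved by more than 30 mm (distance of any of scrub_brush, polish_tin, stain_dropper from where it was at the start of the episode above 0.03 m).
It also fails if it takes over 72 s, if anything falls off the work surface, if the arm or the gripper's body presses on something with over 40 N, if the wrist force passes 120 N, or if a joint passes its speed limit or range.

## Working session

There is one attempt and no reset: what is moved stays moved. The work goes in short steps, Python scripts to look and compute and a shell command to move; the robot and the scene stay as the last step left them, time stands still between calls to the robot, and variables do not carry over. Pictures are saved under pics/ and viewed, at most 10 in all, crops included, and the job is handed in when it is done.

```bash
mkdir -p pics
cat > h.py <<'E'
import numpy as np, cv2
from plant import monitor, imaging, robot
from scipy.spatial.transform import Rotation as R
def cam(name):
    s=monitor.sense(); p=imaging.camera_params(name); im,d=imaging.camera(name)
    if 'mount' in p:
        q=np.array(s['ee_rot']); T=np.eye(4); T[:3,:3]=R.from_quat(q[[1,2,3,0]]).as_matrix(); T[:3,3]=s['ee_pos']
        T=T@np.array(p['mount'])
    else:
        T=np.eye(4); T[:3,:3]=np.array(p['rotation']).reshape(3,3); T[:3,3]=p['origin']
    return im,d,p,T
def cloud(d,p,T):
    f=192/np.tan(np.radians(p['fovy'])/2); v,u=np.mgrid[:384,:512]
    P=np.stack([(u-p['cx'])/f*d,-(v-p['cy'])/f*d,-d],-1)
    return P@T[:3,:3].T+T[:3,3]
E
python3 - <<'E'
from h import *
s=monitor.sense(); print(s)
print(robot.grip_point_offset)
ims=[]
for n in ['scene','top']:
    im,d,p,T=cam(n); print(n,{k:v for k,v in p.items()}); W=cloud(d,p,T); np.save(n+'.npy',W); cv2.imwrite(f'pics/{n}0.png',im)
    for l in ['scoop','tray','caddy','caddy_lid','tablet_1','scrub_brush','polish_tin','stain_dropper']:
        for r in imaging.trace(n,l)[:9 if l=='tablet_1' else 1]:
            m=r['mask']&(d>0); q=W[m]
            print(n,l,round(r['conf'],2),r['box'],np.median(q,0).round(3),np.percentile(q,2,0).round(3),np.percentile(q,98,0).round(3))
E
```

```text
{'time_s': 0.0, 'joint_positions': array([ 1.02072249e+00,  3.81201855e-01,  1.29827884e+00, -5.88853730e-06,
        1.46359442e+00, -2.15308808e-01]), 'dq': array([-0.0001946 , -0.0002843 ,  0.00023006, -0.00048318, -0.00133424,
        0.00078666]), 'joint_efforts': array([-1.53274941e-04, -4.48467886e+01, -2.31277657e+01, -2.34792715e-04,
        4.73775290e-03, -3.50180369e-05]), 'ee_pos': array([0.18054929, 0.51920447, 0.23070254]), 'ee_rot': array([-2.74073410e-04,  1.66601658e-01,  9.86024005e-01, -6.88704299e-04]), 'contact_force': array([0.28094523, 0.48758538, 0.64262152]), 'ft_torque': array([-0.03227144,  0.00070741, -0.00535598]), 'grip_force': 0.0, 'opening': 0.08516885984252086}
0.0187Traceback (most recent call last):
  File "<stdin>", line 6, in <module>
  File "h.py", line 10, in cam
    T=np.eye(4); T[:3,:3]=np.array(p['rotation']).reshape(3,3); T[:3,3]=p['origin']
                          ~~~~~~~~~~~~~~~~~~~~~~~~~~~~~~~^^^^^
ValueError: cannot reshape array of size 4 into shape (3,3)
```

```bash
sed -i "s/np.array(p\['rotation'\]).reshape(3,3)/R.from_quat(np.array(p['rotation'])[[1,2,3,0]]).as_matrix()/" h.py
python3 - <<'E'
from h import *
for n in ['scene','top']:
    im,d,p,T=cam(n); print(n,p); W=cloud(d,p,T); np.save(n+'.npy',W); cv2.imwrite(f'pics/{n}0.png',im)
    for l in ['scoop','tray','caddy','caddy_lid','tablet_1','scrub_brush','polish_tin','stain_dropper']:
        for r in imaging.trace(n,l)[:9 if l=='tablet_1' else 1]:
            m=r['mask']&(d>0); q=W[m]
            print(n,l,round(r['conf'],2),r['box'],np.median(q,0).round(3),np.percentile(q,2,0).round(3),np.percentile(q,98,0).round(3))
print(imaging.camera_params('wrist'))
cv2.imwrite('pics/both0.png',cv2.resize(np.vstack([cv2.imread('pics/scene0.png'),cv2.imread('pics/top0.png')]),None,fx=.78,fy=.78))
E
```

```text
scene {'fovy': 56.918916498748494, 'cx': 260.0011792085353, 'cy': 192.94984280488757, 'origin': array([ 0.08732402, -0.52655948,  0.95785467]), 'rotation': array([ 0.8813808 ,  0.3066533 , -0.11300526, -0.34111796])}
scene scoop 0.63 [267.1, 159.8, 97.9, 121.2] [ 0.597 -0.211  0.106] [ 0.449 -0.297  0.003] [ 0.652 -0.127  0.271]
scene tray 0.87 [195.9, 124.9, 75.1, 53.4] [0.62  0.246 0.025] [0.513 0.16  0.001] [0.751 0.299 0.06 ]
scene caddy 0.9 [268.6, 160.8, 99.0, 123.0] [ 0.597 -0.211  0.105] [ 0.449 -0.297  0.003] [ 0.652 -0.127  0.27 ]
scene caddy_lid 0.77 [307.2, 161.1, 59.6, 73.2] [ 0.628 -0.224  0.196] [ 0.594 -0.303  0.118] [ 0.655 -0.139  0.282]
scene tablet_1 0.61 [248.1, 147.4, 4.2, 6.0] [0.683 0.203 0.025] [0.672 0.19  0.018] [0.698 0.216 0.029]
scene tablet_1 0.59 [252.0, 140.9, 3.2, 3.3] [0.719 0.222 0.024] [0.708 0.212 0.009] [0.734 0.252 0.029]
scene tablet_1 0.55 [231.7, 141.9, 5.5, 10.0] [0.651 0.265 0.023] [0.64  0.252 0.007] [0.665 0.286 0.029]
scene tablet_1 0.43 [231.9, 147.7, 8.6, 9.4] [0.64  0.229 0.023] [0.629 0.22  0.008] [0.653 0.256 0.029]
scene tablet_1 
[... 1562 characters left out ...]
5  0.043] [ 0.327 -0.477  0.033] [ 0.382 -0.34   0.049]
top polish_tin 0.54 [127.7, 196.3, 23.0, 20.3] [0.484 0.382 0.03 ] [0.454 0.355 0.001] [0.515 0.414 0.036]
top stain_dropper 0.22 [185.1, 139.9, 8.5, 10.5] [0.718 0.229 0.023] [0.709 0.214 0.003] [0.734 0.244 0.031]
{'fovy': 64.83800361857448, 'cx': 256.61549975579396, 'cy': 190.475453038661, 'mount': array([[ 8.80736760e-04,  9.64723465e-01,  2.63263861e-01,
         6.63242985e-02],
       [ 9.99999592e-01, -7.96622175e-04, -4.26250286e-04,
         7.29524853e-04],
       [-2.01491823e-04,  2.63264129e-01, -9.64723773e-01,
        -1.42670775e-01],
       [ 0.00000000e+00,  0.00000000e+00,  0.00000000e+00,
         1.00000000e+00]])}
```

View pics/both0.png

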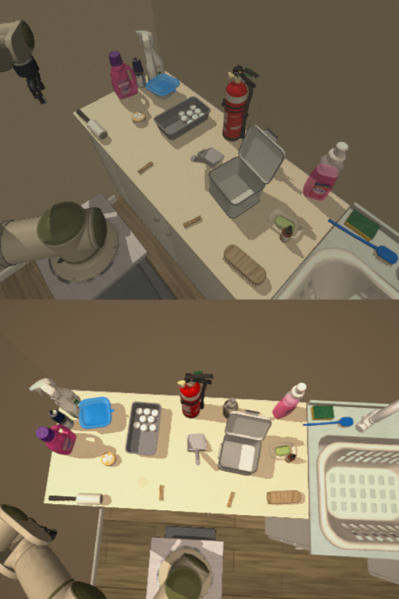

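Run:
```python
from h import *
for n in ['scene','top']:
    W=np.load(n+'.npy').reshape(-1,3)
    def sel(x0,x1,y0,y1,z0,z1): return W[(W[:,0]>x0)&(W[:,0]<x1)&(W[:,1]>y0)&(W[:,1]<y1)&(W[:,2]>z0)&(W[:,2]<z1)]
    q=sel(.45,.8,.13,.33,.047,.065); print(n,'tray',len(q),cv2.minAreaRect(q[:,:2].astype(np.float32)*1000))
    q=sel(.42,.66,-.32,-.1,.105,.12); print('caddy',len(q),cv2.minAreaRect(q[:,:2].astype(np.float32)*1000))
    q=sel(.55,.8,-.35,-.1,.2,.3); print('lid top',q[q[:,2]>q[:,2].max()-.03].mean(0),q[:,2].max())
    q=sel(.44,.66,-.08,.05,.008,.15); 
    for a,b in [(.008,.04),(.05,.08),(.08,.13)]:
        t=q[(q[:,2]>a)&(q[:,2]<b)]; print('scoop',a,len(t),t.mean(0).round(4),cv2.minAreaRect(t[:,:2].astype(np.float32)*1000))
    t=q[q[:,2]<.15]; 
    q=sel(.6,.76,.15,.31,.017,.034); c=cv2.kmeans(q[:,:2].astype(np.float32),8,None,(3,50,1e-5),10,0); print('tabs',len(q),c[2].round(3).tolist(),np.bincount(c[1][:,0]))
    q=sel(.6,.8,-.02,.15,.05,.5); print('exting',q.min(0),q.max(0),np.median(q,0))
im=cv2.imread('pics/top0.png'); cv2.imwrite('pics/c1.png',cv2.resize(im[120:260,120:360],None,fx=3.3,fy=3.3,interpolation=cv2.INTER_CUBIC))
```

```text
scene tray 469 ((632.4256591796875, 228.0133056640625), (144.17327880859375, 250.9022216796875), 88.48595428466797)
caddy 543 ((530.1522216796875, -208.02639770507812), (165.50625610351562, 160.1727294921875), 81.3573989868164)
lid top [ 0.64578341 -0.22968695  0.27138596] 0.2885947813573362
scoop 0.008 172 [ 0.5633 -0.0215  0.0234] ((570.6661376953125, -17.475208282470703), (100.28115844726562, 89.02299499511719), 5.675928592681885)
scoop 0.05 44 [ 0.5194 -0.0297  0.0648] ((515.2900390625, -29.04198455810547), (49.391273498535156, 13.159783363342285), 14.446590423583984)
scoop 0.08 96 [ 0.4858 -0.0311  0.1033] ((490.4725036621094, -27.765018463134766), (52.4235725402832, 17.843814849853516), 3.870103597640991)
tabs 575 [[0.6359999775886536, 0.17499999701976776], [0.6990000009536743, 0.17499999701976776], [0.6850000023841858, 0.22599999606609344], [0.6200000047683716, 0.28999999165534973], [0.7269999980926514, 0.2709999978542328], [0.6600000262260437, 0.27799999713897705], [0.6420000195503235, 0.2290000021457672], [0.7329999804496765, 0.21699999272823334]] [ 59  58  77  39 115  87  5
[... 632 characters left out ...]
22.71906089782715, 13.943574905395508), 3.3789215087890625)
scoop 0.08 70 [ 0.4887 -0.0231  0.1054] ((492.2951965332031, -22.820903778076172), (50.203521728515625, 16.93196678161621), 3.337040901184082)
tabs 585 [[0.6850000023841858, 0.20600000023841858], [0.6489999890327454, 0.2809999883174896], [0.6449999809265137, 0.19499999284744263], [0.6420000195503235, 0.2370000034570694], [0.7260000109672546, 0.27300000190734863], [0.6850000023841858, 0.2460000067949295], [0.7300000190734863, 0.2290000021457672], [0.7250000238418579, 0.1899999976158142]] [ 61  96  57  58 105  52  80  76]
exting [ 0.70401003 -0.01998223  0.05136309] [0.77553264 0.06777054 0.37441867] [0.72720735 0.01734836 0.27202695]
```

View pics/c1.png

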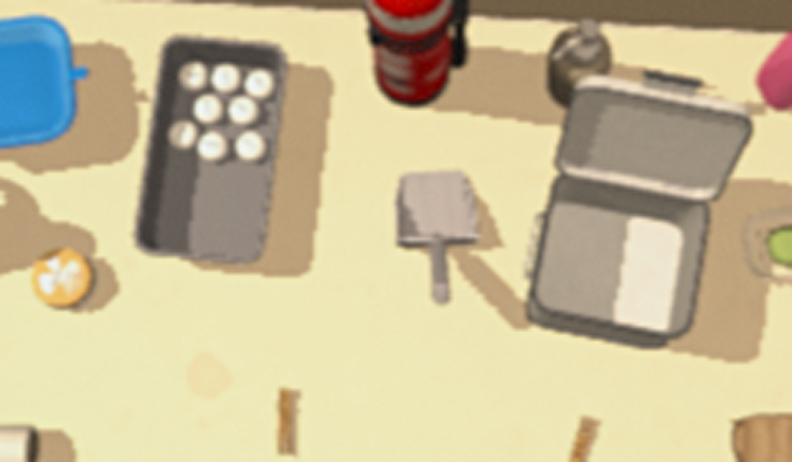

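```bash
cat >> h.py <<'E'
from scipy.spatial.transform import Slerp
import json
def pose():
    s=monitor.sense(); return np.array(s['ee_pos']),R.from_quat(np.array(s['ee_rot'])[[1,2,3,0]]),s
def plan(pos,rot,n,grip,start=None,nd=2):
    p0,r0=start if start else pose()[:2]
    d=r0.inv()*rot
    S=Slerp([0,1],R.concatenate([r0,rot])); tr=[];tu=[]
    P=p0;Q=r0
    for i in range(1,n+1):
        p=p0+(pos-p0)*i/n; q=S(i/n)
        t=Q.inv().apply(p-P)*100; w=(Q.inv()*q).as_rotvec()
        t=t.round(nd);w=w.round(3); tr.append(t.tolist());tu.append(w.tolist())
        P=P+Q.apply(t/100);Q=Q*R.from_rotvec(w)
    print(json.dumps({"turn":tu,"translation":tr,"grip":[grip]*n}).replace(' ',''))
    print('end',P.round(4),Q.as_euler('ZYX',True).round(2))
    return P,Q
def tool(yaw,pitch=0):
    """tool down, its -x along scoop yaw; pitch>0 = nose down (rad)"""
    return R.from_euler('ZY',[yaw,pitch])*R.from_euler('y',np.pi)
E
python3 - <<'E'
from h import *
print(tool(0).as_matrix().round(2).tolist())
a=plan(np.array([.5,.235,.25]),tool(0),10,1)
E
```

```text
[[-1.0, 0.0, 0.0], [0.0, 1.0, 0.0], [-0.0, 0.0, -1.0]]
{"turn":[[0.0,0.0,-0.033],[0.0,0.0,-0.034],[0.0,0.0,-0.033],[0.0,0.0,-0.034],[0.0,0.0,-0.033],[0.0,0.0,-0.034],[0.0,0.0,-0.033],[0.0,0.0,-0.034],[0.0,0.0,-0.033],[0.0,0.0,-0.034]],"translation":[[-3.95,-1.64,-0.19],[-3.89,-1.76,-0.18],[-3.84,-1.9,-0.19],[-3.76,-2.03,-0.19],[-3.7,-2.15,-0.18],[-3.62,-2.27,-0.19],[-3.55,-2.39,-0.19],[-3.46,-2.51,-0.18],[-3.37,-2.63,-0.19],[-3.29,-2.73,-0.19]],"grip":[1,1,1,1,1,1,1,1,1,1]}
end [0.5   0.235 0.25 ] [-179.99    0.    180.  ]
```

```bash
python3 -m handwheel '{"turn":[[0,0,-0.033],[0,0,-0.034],[0,0,-0.033],[0,0,-0.034],[0,0,-0.033],[0,0,-0.034],[0,0,-0.033],[0,0,-0.034],[0,0,-0.033],[0,0,-0.034]],"translation":[[-3.95,-1.6,-0.2],[-3.9,-1.8,-0.2],[-3.8,-1.9,-0.2],[-3.8,-2.0,-0.2],[-3.7,-2.1,-0.2],[-3.6,-2.3,-0.2],[-3.5,-2.4,-0.2],[-3.5,-2.5,-0.2],[-3.4,-2.6,-0.2],[-3.3,-2.7,-0.2]],"grip":[1,1,1,1,1,1,1,1,1,1]}'
python3 -m handwheel '{"turn":[[0,0,0]],"translation":[[0,0,0]],"grip":[1]}' >/dev/null
python3 - <<'E'
from h import *
p,r,s=pose(); print(p,r.as_euler('ZYX',True))
im,d,pp,T=cam('wrist'); W=cloud(d,pp,T); np.save('w1.npy',W); cv2.imwrite('pics/w1.png',im)
for x in imaging.trace('wrist','tablet_1')[:10]:
    m=x['mask']&(d>0); q=W[m]; q=q[q[:,2]>.02]
    if len(q)>20: print(round(x['conf'],2),x['box'],((q.min(0)+q.max(0))/2).round(4),(np.ptp(q,0)).round(3))
for x in imaging.trace('wrist','tray')[:1]: print(x['conf'],x['box'])
V=W.reshape(-1,3); q=V[(abs(V[:,0]-.63)<.15)&(abs(V[:,1]-.23)<.09)&(V[:,2]>.049)&(V[:,2]<.062)]; print('rim',len(q),q.min(0),q.max(0),cv2.minAreaRect(q[:,:2].astype(np.float32)*1000), np.median(q[:,2]))
q=V[(abs(V[:,0]-.55)<.04)&(abs(V[:,1]-.23)<.04)];print('floor z',np.median(q[:,2]))
# walls in lateral direction
for x0 in (.56,.6,.64,.68,.72):
    q=V[(abs(V[:,0]-x0)<.01)&(abs(V[:,1]-.23)<.09)&(V[:,2]>.049)&(V[:,2]<.062)]
    if len(q): print(x0,q[:,1].min(),q[:,1].max())
E
```

```text
time_s: 1.95
ee_pos: [0.5015, 0.2347, 0.2515]
ee_rot: [0.0, -0.001, 1.0, 0.0]
contact_force: [0.5, 0.9, 0.2]
opening: 0.0851
grip_force: 0.0
[0.50356168 0.23288092 0.25091863] [ 1.79785981e+02  4.20028915e-02 -1.79953401e+02]
0.95 [252.9, 281.0, 25.2, 22.3] [0.6851 0.2447 0.0234] [0.029 0.028 0.007]
0.81 [243.0, 301.4, 19.1, 18.7] [0.7212 0.2276 0.0236] [0.028 0.029 0.007]
0.79 [274.1, 257.2, 19.7, 22.6] [0.6536 0.27   0.0237] [0.028 0.029 0.007]
0.77 [217.5, 253.3, 23.3, 21.6] [0.6443 0.1946 0.0233] [0.028 0.029 0.007]
0.68 [269.7, 302.8, 22.2, 16.0] [0.7223 0.2651 0.0233] [0.027 0.029 0.006]
0.6 [226.9, 278.3, 22.4, 22.3] [0.6858 0.206  0.0233] [0.029 0.03  0.007]
0.59 [247.2, 248.9, 20.8, 28.4] [0.6419 0.2356 0.0236] [0.029 0.029 0.007]
0.55 [216.4, 296.0, 21.7, 25.5] [0.7166 0.1903 0.0234] [0.028 0.029 0.007]
0.56 [197.2, 172.8, 120.2, 153.7]
rim 2683 [0.50532402 0.15677277 0.04901321] [0.71375764 0.30476846 0.05935121] ((611.3134765625, 231.0784149169922), (141.64794921875, 209.31597900390625), 87.7508773803711) 0.055940618356444205
floor z 0.005155908691397398
0.56 0.16192370876218512 0.30394516938900595
0.6 0.1611011634322178 0.3022956575516562
0.64 0.15887900390601867 0.3011356862754213
0.68 0.1581443232624751 0.2990998032096083
0.72 0.15677277053285527 0.292692444685611
```

View pics/w1.png

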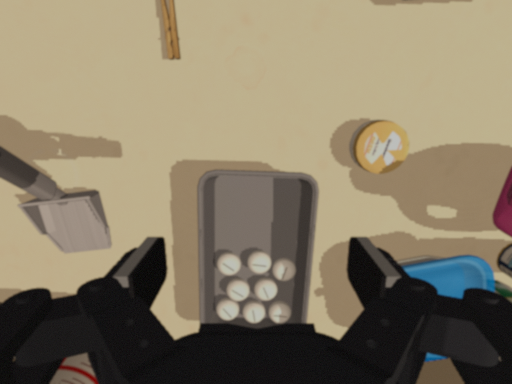

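```bash
python3 -m handwheel '{"turn":[[0,0,-0.01],[0,0,-0.01],[0,0,-0.01],[0,0,-0.01],[0,0,-0.01],[0,0,-0.01],[0,0,-0.01],[0,0,0],[0,0,0],[0,0,0]],"translation":[[1,-4,0],[1,-4,0],[1,-4,0],[1,-4,0],[1,-4,0],[1,-3,0],[0,-2,0],[0,0,0],[0,0,0],[0,0,0]],"grip":[1,1,1,1,1,1,1,1,1,1]}'
python3 - <<'E'
from h import *
p,r,s=pose(); print(p,r.as_euler('ZYX',True))
im,d,pp,T=cam('wrist'); W=cloud(d,pp,T); np.save('w2.npy',W); cv2.imwrite('pics/w2.png',im)
x=imaging.trace('wrist','scoop')[0]; print(x['conf'],x['box'])
q=W[x['mask']&(d>0)]; np.save('scoop_pts.npy',q)
print(q.min(0),q.max(0))
def ln(a,b):
    t=q[(q[:,2]>a)&(q[:,2]<b)]; c=t.mean(0); print(a,b,len(t),c.round(4),cv2.minAreaRect(t[:,:2].astype(np.float32)*1000)); return c
for a,b in [(-.01,.004),(.004,.02),(.02,.04),(.05,.07),(.07,.09),(.09,.12)]: ln(a,b)
t=q[q[:,2]>.055]; c=t.mean(0); v=np.linalg.svd(t-c)[2][0]; print('handle dir',v,'yaw',np.arctan2(-v[1],-v[0]))
b=q[(q[:,2]<.04)]; print('bowl rect',cv2.minAreaRect(b[:,:2].astype(np.float32)*1000))
E
```

```text
time_s: 3.2
ee_pos: [0.447, -0.0139, 0.2514]
ee_rot: [0.0, -0.036, 0.999, 0.0]
contact_force: [-0.6, -0.4, -1.3]
opening: 0.0856
grip_force: 0.0
[ 0.44695472 -0.01391887  0.25139143] [-1.75886322e+02  5.60597726e-03  1.79986530e+02]
0.76 [214.4, 195.1, 69.3, 92.7]
[ 0.46541978 -0.06289914 -0.00129771] [0.63601991 0.03151675 0.11905654]
-0.01 0.004 1969 [ 0.5974 -0.0128  0.0026] ((575.03271484375, -10.109367370605469), (93.89515686035156, 131.030517578125), 78.30122375488281)
0.004 0.02 673 [ 0.5774 -0.0161  0.0089] ((586.397216796875, -13.538150787353516), (81.49593353271484, 87.50527954101562), 7.865620136260986)
0.02 0.04 598 [ 0.5529 -0.0181  0.0314] ((568.9226684570312, -15.930877685546875), (47.33721923828125, 90.05740356445312), 6.149883270263672)
0.05 0.07 97 [ 0.5291 -0.0194  0.0606] ((525.549560546875, -21.296062469482422), (29.20346450805664, 17.440439224243164), 5.643723487854004)
0.07 0.09 118 [ 0.513  -0.0216  0.0805] ((509.5249328613281, -23.288597106933594), (27.995817184448242, 18.068340301513672), 6.5452046394348145)
0.09 0.12 566 [ 0.4813 -0.026   0.1096] ((486.2149658203125, -25.629718780517578), (41.53146743774414, 17.76222801208496), 5.983672618865967)
handle dir [ 0.73764005  0.10324381 -0.66725397] yaw -3.0025310070119593
bowl rect ((568.4591064453125, -15.598464965820312), (134.69287109375, 94.32032775878906), 0.5249740481376648)
```

View pics/w2.png

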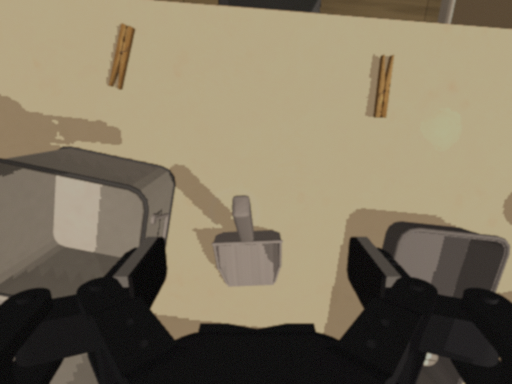

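Run:
```python
from h import *
a=plan(np.array([.495,-.0245,.16]),tool(.12),4,1)
a=plan(np.array([.495,-.0245,.0625]),tool(.12),4,1,a)
```

```text
{"turn":[[0.0,0.0,-0.012],[0.0,0.0,-0.012],[0.0,0.0,-0.012],[0.0,0.0,-0.012]],"translation":[[-1.18,-0.34,2.28],[-1.17,-0.36,2.29],[-1.17,-0.38,2.28],[-1.16,-0.38,2.28]],"grip":[1,1,1,1]}
end [ 0.495  -0.0245  0.16  ] [-173.13    0.    179.99]
{"turn":[[0.0,0.0,-0.0],[0.0,0.0,-0.0],[0.0,0.0,-0.0],[0.0,0.0,-0.0]],"translation":[[-0.0,-0.0,2.44],[-0.0,-0.0,2.44],[-0.0,-0.0,2.44],[-0.0,-0.0,2.43]],"grip":[1,1,1,1]}
end [ 0.495  -0.0245  0.0625] [-173.13    0.    179.99]
```

```bash
python3 -m handwheel '{"turn":[[0,0,-0.012],[0,0,-0.012],[0,0,-0.012],[0,0,-0.012],[0,0,0],[0,0,0],[0,0,0],[0,0,0],[0,0,0],[0,0,0]],"translation":[[-1.18,-0.34,2.28],[-1.18,-0.36,2.28],[-1.17,-0.38,2.28],[-1.16,-0.38,2.28],[0,0,2.44],[0,0,2.44],[0,0,2.44],[0,0,2.43],[0,0,0],[0,0,0]],"grip":[1,1,1,1,1,1,1,1,1,1]}'
python3 -m handwheel '{"turn":[[0,0,0],[0,0,0],[0,0,0],[0,0,0],[0,0,0],[0,0,0]],"translation":[[0,0,0],[0,0,0],[0,0,0],[0,0,0],[0,0,0],[0,0,0]],"grip":[-1,-1,-1,-1,-1,-1]}' 80
```

```text
time_s: 4.3
ee_pos: [0.4954, -0.0252, 0.0631]
ee_rot: [-0.0, -0.059, 0.998, 0.0]
contact_force: [0.0, -0.7, 0.3]
opening: 0.0853
grip_force: 0.0
time_s: 4.9
ee_pos: [0.4952, -0.0257, 0.063]
ee_rot: [0.0, -0.059, 0.998, -0.0]
contact_force: [-1.6, 0.4, 4.5]
opening: 0.017
grip_force: 77.8
```

```bash
cat >> h.py <<'E'
TC=np.array([-.0926,0,.063])
def byscoop(pt,ptpos,yaw,pitch,roll=0):
    """scoop with its own point pt at world ptpos -> TCP pos, rot"""
    Rs=R.from_euler('ZYX',[yaw,pitch,roll]); return np.array(ptpos)+Rs.apply(TC-np.array(pt)),Rs*R.from_euler('y',np.pi)
LIP=np.array([.042,0,0])
def tr(x,y,z): return np.array([.630+x+.036*y,.2305+y-.036*x,z])
E
python3 - <<'E'
from h import *
p,r,_=pose(); a=plan(p+[-.03,.03,.13],r,4,-1)
B=byscoop(LIP,tr(-.015,-.009,.09),-.036,.21); a=plan(*B,8,-1,a)
a=plan(*byscoop(LIP,tr(-.015,-.009,.008),-.036,.21),4,-1,a)
E
```

```text
{"turn":[[0.0,0.0,0.0],[0.0,0.0,0.0],[0.0,0.0,0.0],[0.0,0.0,0.0]],"translation":[[0.65,0.83,-3.25],[0.66,0.83,-3.25],[0.65,0.84,-3.25],[0.66,0.83,-3.25]],"grip":[-1,-1,-1,-1]}
end [0.4652 0.0043 0.193 ] [-1.7323e+02  3.0000e-02 -1.7999e+02]
{"turn":[[-0.002,0.026,0.019],[-0.002,0.027,0.019],[-0.002,0.026,0.02],[-0.002,0.026,0.019],[-0.002,0.026,0.019],[-0.002,0.027,0.019],[-0.002,0.026,0.019],[-0.002,0.026,0.02]],"translation":[[-0.71,2.71,0.17],[-0.67,2.72,0.15],[-0.61,2.74,0.14],[-0.57,2.74,0.13],[-0.52,2.76,0.13],[-0.46,2.77,0.11],[-0.42,2.77,0.11],[-0.37,2.78,0.11]],"grip":[-1,-1,-1,-1,-1,-1,-1,-1]}
end [0.4962 0.2263 0.1796] [ 177.91  -12.02 -179.97]
{"turn":[[-0.0,0.0,-0.0],[-0.0,0.0,-0.0],[-0.0,0.0,-0.0],[-0.0,0.0,-0.0]],"translation":[[-0.43,0.0,2.0],[-0.42,0.0,2.01],[-0.43,0.0,2.0],[-0.43,0.01,2.01]],"grip":[-1,-1,-1,-1]}
end [0.4963 0.2263 0.0976] [ 177.91  -12.02 -179.97]
```

```bash
python3 -m handwheel '{"turn":[[0,0,0],[0,0,0],[0,0,0],[0,0,0]],"translation":[[0.65,0.83,-3.25],[0.65,0.83,-3.25],[0.65,0.83,-3.25],[0.65,0.83,-3.25]],"grip":[-1,-1,-1,-1]}'
python3 -m handwheel '{"turn":[[-0.002,0.026,0.019],[-0.002,0.026,0.019],[-0.002,0.026,0.019],[-0.002,0.026,0.019],[-0.002,0.027,0.019],[-0.002,0.027,0.019],[-0.002,0.026,0.02],[-0.002,0.026,0.02],[0,0,0],[0,0,0]],"translation":[[-0.71,2.71,0.17],[-0.67,2.72,0.15],[-0.61,2.74,0.14],[-0.57,2.74,0.13],[-0.52,2.76,0.13],[-0.46,2.77,0.11],[-0.42,2.77,0.11],[-0.37,2.78,0.11],[0,0,0],[0,0,0]],"grip":[-1,-1,-1,-1,-1,-1,-1,-1,-1,-1]}'
python3 - <<'E'
from h import *
p,r,s=pose(); print(p,r.as_euler('ZYX',True),s['opening'])
im,d,pp,T=cam('wrist'); W=cloud(d,pp,T); cv2.imwrite('pics/w3.png',im)
im,d,pp,T=cam('top'); W=cloud(d,pp,T).reshape(-1,3); cv2.imwrite('pics/t3.png',im)
a=plan(*byscoop(LIP,tr(-.015,-.009,.008),-.036,.21),4,-1)
E
```

```text
time_s: 5.3
ee_pos: [0.4647, 0.0046, 0.1936]
ee_rot: [-0.0, -0.059, 0.998, 0.0]
contact_force: [0.6, 0.7, -0.9]
opening: 0.0171
grip_force: 78.2
time_s: 6.3
ee_pos: [0.4961, 0.2262, 0.1788]
ee_rot: [-0.105, 0.018, 0.994, 0.001]
contact_force: [0.0, -0.6, -2.4]
opening: 0.0172
grip_force: 78.3
[0.49607784 0.22623084 0.17876668] [ 177.97342298  -12.10270124 -179.94895294] 0.01717918759491164
{"turn":[[-0.0,-0.0,-0.0],[-0.0,-0.0,-0.0],[-0.0,-0.0,-0.001],[-0.001,-0.001,0.0]],"translation":[[-0.43,0.02,2.0],[-0.43,0.02,1.99],[-0.42,0.02,2.0],[-0.43,0.03,1.99]],"grip":[-1,-1,-1,-1]}
end [0.4962 0.2264 0.0977] [177.94 -12.01 179.97]
```

View pics/w3.png

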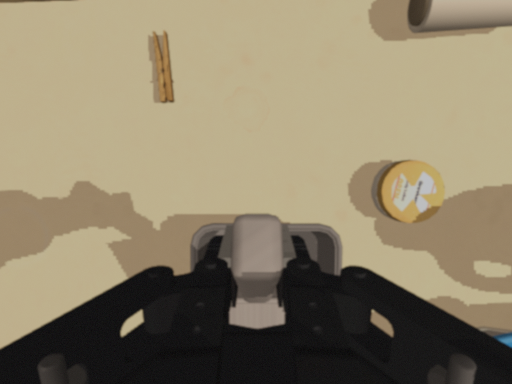

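```bash
python3 -m handwheel '{"turn":[[0,0,0],[0,0,0],[0,0,0],[0,0,0],[0,0,0]],"translation":[[-0.43,0.02,2.0],[-0.43,0.02,2.0],[-0.43,0.02,2.0],[-0.42,0.02,2.0],[0,0,0]],"grip":[-1,-1,-1,-1,-1]}'
python3 - <<'E'
from h import *
a=plan(*byscoop(LIP,tr(-.012,-.009,.0055),-.036,.2),1,-1)
a=plan(*byscoop(LIP,tr(.022,-.009,.0052),-.036,.02),5,-1,a)
a=plan(*byscoop(LIP,tr(.035,-.009,.005),-.036,.0),2,-1,a)
E
```

```text
time_s: 6.9
ee_pos: [0.4956, 0.2259, 0.0961]
ee_rot: [-0.107, 0.019, 0.994, 0.001]
contact_force: [-0.8, 0.0, -1.2]
opening: 0.0171
grip_force: 78.3
{"turn":[[-0.001,-0.013,-0.002]],"translation":[[-0.31,0.04,0.14]],"grip":[-1]}
end [0.4983 0.2262 0.094 ] [177.95 -11.48 179.99]
{"turn":[[0.0,-0.036,0.0],[0.0,-0.036,0.0],[0.0,-0.036,0.0],[0.0,-0.036,0.0],[0.0,-0.036,0.0]],"translation":[[-0.49,0.0,0.37],[-0.47,0.0,0.39],[-0.46,0.0,0.41],[-0.44,0.0,0.43],[-0.43,0.0,0.44]],"grip":[-1,-1,-1,-1,-1]}
end [0.5185 0.2255 0.0708] [177.95  -1.17 179.99]
{"turn":[[0.0,-0.01,0.0],[0.0,-0.01,0.0]],"translation":[[-0.59,0.0,0.13],[-0.59,0.0,0.14]],"grip":[-1,-1]}
end [0.5302 0.2251 0.068 ] [ 1.7795e+02 -2.0000e-02  1.7999e+02]
```

```bash
python3 -m handwheel '{"turn":[[0,-0.013,-0.002],[0,-0.036,0],[0,-0.036,0],[0,-0.036,0],[0,-0.036,0],[0,-0.036,0],[0,-0.01,0],[0,-0.01,0],[0,0,0]],"translation":[[-0.31,0.04,0.14],[-0.49,0,0.37],[-0.47,0,0.39],[-0.46,0,0.41],[-0.44,0,0.43],[-0.43,0,0.44],[-0.59,0,0.13],[-0.59,0,0.14],[0,0,0]],"grip":[-1,-1,-1,-1,-1,-1,-1,-1,-1]}'
python3 - <<'E'
from h import *
p,r,s=pose(); print(p,r.as_euler('ZYX',True),s['contact_force'],s['ft_torque'])
im,d,pp,T=cam('top'); W=cloud(d,pp,T); cv2.imwrite('pics/t4.png',im)
ims,ds,ps,Ts=cam('scene'); 
for n,dd,WW in (('top',d,W),('scene',ds,cloud(ds,ps,Ts))):
  for x in imaging.trace(n,'tablet_1')[:9]:
    q=WW[x['mask']&(dd>0)]
    if len(q): print(n,round(x['conf'],2),np.median(q,0).round(3))
v=cv2.resize(im[130:215,150:215],None,fx=6,fy=6,interpolation=cv2.INTER_CUBIC); u=cv2.resize(ims[115:200,190:290],None,fx=4,fy=6,interpolation=cv2.INTER_CUBIC)
cv2.imwrite('pics/t4c.png',np.hstack([v,u]))
a=plan(*byscoop(LIP,tr(.08,-.009,.0048),-.036,.0),10,-1)
E
```

```text
time_s: 7.8
ee_pos: [0.532, 0.226, 0.0699]
ee_rot: [0.002, 0.017, 1.0, 0.0]
contact_force: [0.8, -0.2, -0.9]
opening: 0.0171
grip_force: 78.2
[0.53201515 0.22604139 0.06993287] [178.00829656   0.21577699 179.98608943] [ 0.75714148 -0.24926182 -0.9463148 ] [-0.06371642  0.16300099  0.01819152]
top 0.64 [0.726 0.232 0.024]
top 0.57 [0.68  0.189 0.024]
top 0.5 [0.702 0.252 0.025]
top 0.43 [0.703 0.209 0.024]
scene 0.62 [0.664 0.266 0.027]
scene 0.54 [0.726 0.225 0.025]
scene 0.53 [0.675 0.221 0.028]
scene 0.46 [0.7   0.244 0.025]
scene 0.44 [0.724 0.264 0.024]
{"turn":[[0.0,0.0,0.0],[0.0,0.001,0.0],[0.0,-0.0,0.0],[0.0,0.0,0.001],[0.0,0.0,-0.0],[0.0,0.001,-0.0],[0.0,-0.0,0.0],[0.0,0.0,0.0],[0.0,0.001,0.0],[0.0,-0.0,0.001]],"translation":[[-0.44,-0.01,0.02],[-0.44,-0.01,0.02],[-0.44,-0.02,0.02],[-0.44,-0.01,0.02],[-0.44,-0.01,0.02],[-0.44,-0.01,0.02],[-0.44,-0.01,0.02],[-0.44,-0.02,0.02],[-0.44,-0.01,0.02],[-0.44,-0.01,0.02]],"grip":[-1,-1,-1,-1,-1,-1,-1,-1,-1,-1]}
end [0.5752 0.2235 0.0678] [ 1.7791e+02 -1.0000e-02  1.7999e+02]
```

View pics/t4c.png

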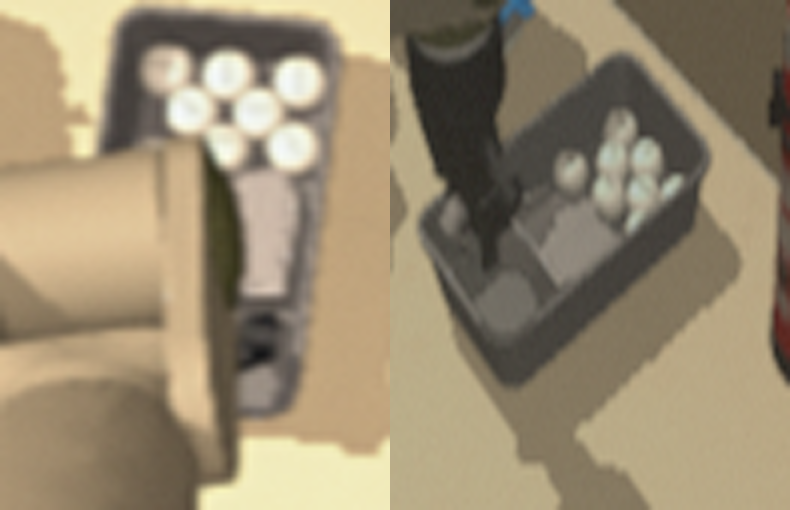

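```bash
python3 -m handwheel '{"turn":[[0,0,0],[0,0,0],[0,0,0],[0,0,0],[0,0,0]],"translation":[[0,-0.01,0.1],[-0.2,-0.01,0.1],[-0.4,-0.01,0.05],[-0.4,-0.01,0.02],[-0.4,-0.01,0.0]],"grip":[-1,-1,-1,-1,-1]}'
python3 -m handwheel '{"turn":[[0,0,0],[0,0,0],[0,0,0],[0,0,0],[0,0,0]],"translation":[[-0.4,-0.01,0],[-0.4,-0.01,0],[-0.4,-0.01,0],[-0.4,-0.01,0],[0,0,0]],"grip":[-1,-1,-1,-1,-1]}'
```

```text
time_s: 8.5
ee_pos: [0.5456, 0.2254, 0.0675]
ee_rot: [0.002, 0.017, 1.0, 0.0]
contact_force: [-2.2, 1.0, 5.0]
opening: 0.0176
grip_force: 79.2
time_s: 9.0
ee_pos: [0.5618, 0.2243, 0.0674]
ee_rot: [0.002, 0.017, 1.0, 0.0]
contact_force: [-1.1, 0.2, 4.5]
opening: 0.0171
grip_force: 79.1
```

```bash
python3 -m handwheel '{"turn":[[0,0,0],[0,0,0],[0,0,0],[0,0,0],[0,0,0]],"translation":[[-0.4,-0.01,0],[-0.4,-0.01,0],[-0.4,-0.01,0],[-0.3,-0.01,0],[0,0,0]],"grip":[-1,-1,-1,-1,-1]}'
python3 - <<'E'
from h import *
im,d,pp,T=cam('top'); W=cloud(d,pp,T)
ims,ds,ps,Ts=cam('scene'); 
for n,dd,WW in (('top',d,W),('scene',ds,cloud(ds,ps,Ts))):
  for x in imaging.trace(n,'tablet_1')[:9]:
    q=WW[x['mask']&(dd>0)]
    if len(q): print(n,round(x['conf'],2),np.median(q,0).round(3))
v=cv2.resize(im[130:215,150:215],None,fx=6,fy=6,interpolation=cv2.INTER_CUBIC); u=cv2.resize(ims[115:200,190:290],None,fx=4,fy=6,interpolation=cv2.INTER_CUBIC)
cv2.imwrite('pics/t5c.png',np.hstack([v,u]))
E
```

```text
time_s: 9.5
ee_pos: [0.5766, 0.2234, 0.0674]
ee_rot: [0.002, 0.017, 1.0, 0.0]
contact_force: [-1.8, 0.3, 4.6]
opening: 0.0171
grip_force: 79.4
top 0.49 [0.686 0.184 0.033]
scene 0.51 [0.699 0.246 0.03 ]
scene 0.45 [0.674 0.223 0.027]
scene 0.39 [0.727 0.229 0.025]
scene 0.24 [0.6   0.232 0.028]
```

View pics/t5c.png

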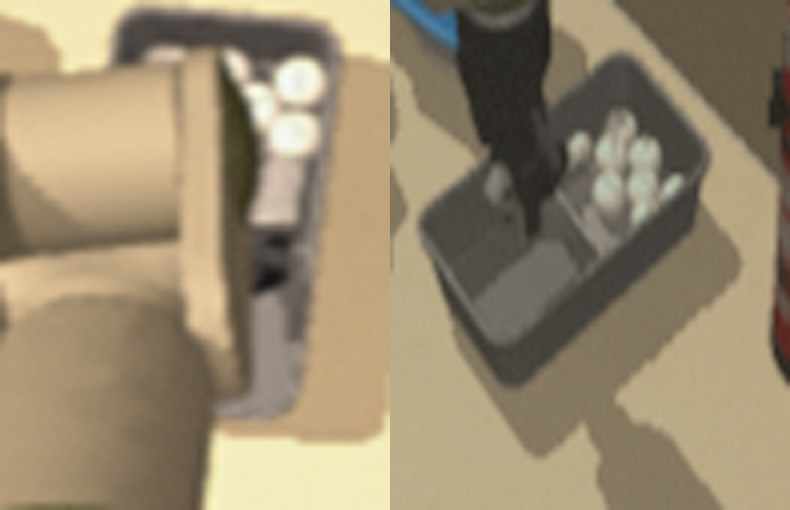

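Run:
```python
from h import *
BK=np.array([-.042,0,0])
p,r,s=pose(); Rs=r*R.from_euler('y',np.pi).inv(); b=p-Rs.apply(TC-BK); print(b,Rs.as_euler('ZYX'))
y=-.036
a=plan(*byscoop(BK,b+[-.004,0,.006],y,-.3),8,-1)
a=plan(*byscoop(BK,b+[-.01,0,.095],y,-.45),10,-1,a)
```

```text
[0.62730517 0.22167707 0.00460547] [-0.03437137 -0.00394443  0.00026297]
{"turn":[[0.0,-0.037,0.0],[0.0,-0.037,0.0],[0.0,-0.037,0.001],[0.0,-0.037,-0.0],[0.0,-0.037,-0.0],[0.0,-0.037,0.0],[0.0,-0.037,0.0],[0.001,-0.037,0.001]],"translation":[[0.25,-0.0,0.14],[0.26,-0.0,0.14],[0.26,-0.0,0.12],[0.27,-0.0,0.12],[0.27,-0.0,0.1],[0.27,-0.0,0.1],[0.28,-0.0,0.08],[0.28,-0.0,0.08]],"grip":[-1,-1,-1,-1,-1,-1,-1,-1]}
end [0.5564 0.2241 0.0558] [ 177.91   17.19 -179.98]
{"turn":[[-0.0,-0.015,-0.0],[-0.0,-0.015,-0.0],[-0.0,-0.015,-0.0],[-0.0,-0.015,-0.0],[-0.0,-0.015,-0.0],[-0.0,-0.015,-0.0],[-0.0,-0.015,-0.0],[-0.0,-0.015,-0.0],[-0.0,-0.015,-0.0],[-0.001,-0.015,-0.0]],"translation":[[-0.12,-0.0,-0.79],[-0.13,-0.01,-0.78],[-0.14,0.0,-0.78],[-0.15,-0.0,-0.78],[-0.16,-0.0,-0.78],[-0.18,-0.01,-0.77],[-0.19,0.0,-0.77],[-0.2,-0.0,-0.77],[-0.21,-0.0,-0.77],[-0.22,-0.01,-0.76]],"grip":[-1,-1,-1,-1,-1,-1,-1,-1,-1,-1]}
end [0.5444 0.2243 0.1343] [177.91  25.78 179.96]
```

```bash
python3 -m handwheel '{"turn":[[0,-0.037,0],[0,-0.037,0],[0,-0.037,0],[0,-0.037,0],[0,-0.037,0],[0,-0.037,0],[0,-0.037,0],[0,-0.037,0],[0,0,0]],"translation":[[0.25,0,0.14],[0.26,0,0.14],[0.26,0,0.12],[0.27,0,0.12],[0.27,0,0.1],[0.27,0,0.1],[0.28,0,0.08],[0.28,0,0.08],[0,0,0]],"grip":[-1,-1,-1,-1,-1,-1,-1,-1,-1]}'
python3 -m handwheel '{"turn":[[0,-0.015,0],[0,-0.015,0],[0,-0.015,0],[0,-0.015,0],[0,-0.015,0],[0,-0.015,0],[0,-0.015,0],[0,-0.015,0],[0,-0.015,0],[0,-0.015,0]],"translation":[[-0.12,0,-0.8],[-0.13,0,-0.8],[-0.14,0,-0.8],[-0.15,0,-0.8],[-0.16,0,-0.8],[-0.18,0,-0.8],[-0.19,0,-0.8],[-0.2,0,-0.8],[-0.21,0,-0.8],[-0.22,0,-0.8]],"grip":[-1,-1,-1,-1,-1,-1,-1,-1,-1,-1]}'
python3 - <<'E'
from h import *
im,d,pp,T=cam('top'); W=cloud(d,pp,T)
ims,ds,ps,Ts=cam('scene'); 
for n,dd,WW in (('top',d,W),('scene',ds,cloud(ds,ps,Ts))):
  for x in imaging.trace(n,'tablet_1')[:9]:
    q=WW[x['mask']&(dd>0)]
    if len(q): print(n,round(x['conf'],2),np.median(q,0).round(3))
v=cv2.resize(im[130:215,150:215],None,fx=6,fy=6,interpolation=cv2.INTER_CUBIC); u=cv2.resize(ims[115:200,190:290],None,fx=4,fy=6,interpolation=cv2.INTER_CUBIC)
cv2.imwrite('pics/t6c.png',np.hstack([v,u]))
E
```

```text
time_s: 10.6
ee_pos: [0.5544, 0.224, 0.0543]
ee_rot: [0.147, 0.017, 0.989, -0.003]
contact_force: [-0.1, 0.2, -2.1]
opening: 0.017
grip_force: 78.2
time_s: 11.6
ee_pos: [0.5429, 0.2245, 0.1369]
ee_rot: [0.223, 0.017, 0.975, -0.004]
contact_force: [-0.1, -0.3, -1.9]
opening: 0.0173
grip_force: 78.2
top 0.58 [0.653 0.246 0.147]
scene 0.63 [0.673 0.21  0.157]
scene 0.57 [0.66  0.183 0.152]
scene 0.52 [0.653 0.241 0.148]
scene 0.45 [0.63  0.222 0.134]
scene 0.39 [0.717 0.226 0.024]
scene 0.37 [0.668 0.246 0.024]
scene 0.24 [ 0.628 -0.224  0.195]
```

View pics/t6c.png

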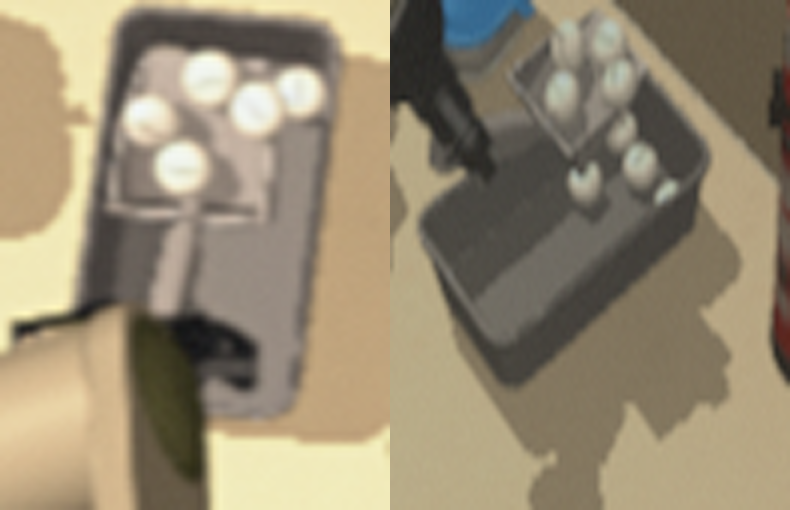

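```bash
cat >> h.py <<'E'
CY=-.143
def cad(x,y,z): 
    c,s=np.cos(CY),np.sin(CY); return np.array([.599+c*x-s*y,-.2164+s*x+c*y,z])
E
python3 - <<'E'
from h import *
p,r,s=pose(); Rs=r*R.from_euler('y',np.pi).inv(); print(p,Rs.as_euler('ZYX'))
a=plan(p+[-.07,-.02,.12],byscoop(LIP,[0,0,0],-.036,-.58)[1],7,-1)
A=byscoop(LIP,cad(-.085,.04,.22),CY-np.pi/2,-.5); print(A[0])
v=(np.array([.44,.12,.28]),byscoop(LIP,[0,0,0],-.75,-.58)[1])
a=plan(*v,10,-1,a)
a=plan(*A,10,-1,a)
E
```

```text
[0.54299054 0.22451306 0.1362824 ] [-3.42495021e-02 -4.48622076e-01  1.54075623e-05]
{"turn":[[0.0,-0.019,0.0],[0.0,-0.019,0.0],[0.0,-0.018,0.001],[0.001,-0.019,-0.0],[-0.0,-0.019,0.0],[-0.0,-0.019,0.0],[-0.0,-0.018,0.001]],"translation":[[0.15,-0.32,-1.97],[0.11,-0.32,-1.98],[0.07,-0.32,-1.98],[0.04,-0.32,-1.98],[-0.0,-0.32,-1.98],[-0.04,-0.32,-1.98],[-0.07,-0.32,-1.97]],"grip":[-1,-1,-1,-1,-1,-1,-1]}
end [0.473  0.2046 0.2562] [177.91  33.21 179.99]
[ 0.54170659 -0.01788223  0.21075702]
{"turn":[[0.039,-0.0,0.06],[0.039,-0.0,0.059],[0.039,-0.0,0.06],[0.039,-0.0,0.06],[0.039,-0.0,0.059],[0.04,-0.0,0.06],[0.039,-0.0,0.06],[0.039,-0.0,0.06],[0.039,-0.0,0.059],[0.039,-0.0,0.06]],"translation":[[0.12,-0.86,-0.36],[0.07,-0.87,-0.33],[0.01,-0.89,-0.3],[-0.04,-0.9,-0.25],[-0.09,-0.91,-0.23],[-0.15,-0.91,-0.19],[-0.2,-0.9,-0.15],[-0.25,-0.9,-0.12],[-0.31,-0.88,-0.08],[-0.36,-0.87,-0.05]],"grip":[-1,-1,-1,-1,-1,-1,-1,-1,-1,-1]}
end [0.44 0.12 0.28] [ 137.02   33.21 -180.  ]
{"turn":[[0.05,0.007,0.083],[0.049,0.008,0.082],[0.05,0.007,0.083],[0.049,0.007,0.083],[0.05,0.008,0.082],[0.049,0.007,0.083],[0.05,0.007,0.083],[0.049,0.008,0.082],[0.05,0.007,0.083],[0.049,0.007,0.083]],"translation":[[-1.03,-0.31,1.5],[-1.06,-0.16,1.51],[-1.08,0.01,1.5],[-1.08,0.17,1.49],[-1.07,0.34,1.47],[-1.04,0.49,1.44],[-1.01,0.65,1.4],[-0.96,0.8,1.36],[-0.9,0.94,1.31],[-0.82,1.08,1.26]],"grip":[-1,-1,-1,-1,-1,-1,-1,-1,-1,-1]}
end [ 0.5417 -0.0178  0.2107] [ 81.8   28.67 179.97]
```

```bash
python3 -m handwheel '{"turn":[[0,-0.019,0],[0,-0.019,0],[0,-0.018,0],[0,-0.019,0],[0,-0.019,0],[0,-0.019,0],[0,-0.018,0.001]],"translation":[[0.15,-0.32,-1.97],[0.11,-0.32,-1.98],[0.07,-0.32,-1.98],[0.04,-0.32,-1.98],[0,-0.32,-1.98],[-0.04,-0.32,-1.98],[-0.07,-0.32,-1.97]],"grip":[-1,-1,-1,-1,-1,-1,-1]}'
python3 -m handwheel '{"turn":[[0.039,0,0.06],[0.039,0,0.06],[0.039,0,0.06],[0.039,0,0.06],[0.039,0,0.06],[0.039,0,0.06],[0.039,0,0.06],[0.039,0,0.06],[0.039,0,0.06],[0.039,0,0.06]],"translation":[[0.12,-0.86,-0.36],[0.07,-0.87,-0.33],[0.01,-0.89,-0.3],[-0.04,-0.9,-0.25],[-0.09,-0.91,-0.23],[-0.15,-0.91,-0.19],[-0.2,-0.9,-0.15],[-0.25,-0.9,-0.12],[-0.31,-0.88,-0.08],[-0.36,-0.87,-0.05]],"grip":[-1,-1,-1,-1,-1,-1,-1,-1,-1,-1]}'
python3 -m handwheel '{"turn":[[0.05,0.007,0.083],[0.049,0.008,0.082],[0.05,0.007,0.083],[0.049,0.007,0.083],[0.05,0.008,0.082],[0.049,0.007,0.083],[0.05,0.007,0.083],[0.049,0.008,0.082],[0.05,0.007,0.083],[0.049,0.007,0.083]],"translation":[[-1.03,-0.31,1.5],[-1.06,-0.16,1.51],[-1.08,0.01,1.5],[-1.08,0.17,1.49],[-1.07,0.34,1.47],[-1.04,0.49,1.44],[-1.01,0.65,1.4],[-0.96,0.8,1.36],[-0.9,0.94,1.31],[-0.82,1.08,1.26]],"grip":[-1,-1,-1,-1,-1,-1,-1,-1,-1,-1]}'
python3 - <<'E'
from h import *
p,r,s=pose(); Rs=r*R.from_euler('y',np.pi).inv(); print(p,Rs.as_euler('ZYX'),s['joint_positions'].round(2))
for n in ('top','scene'):
  im,d,pp,T=cam(n); W=cloud(d,pp,T); cv2.imwrite(f'pics/{n}7.png',im)
  for x in imaging.trace(n,'tablet_1')[:9]:
    q=W[x['mask']&(d>0)]
    if len(q): print(n,round(x['conf'],2),np.median(q,0).round(3))
Y=CY-np.pi/2
a=plan(*byscoop(LIP,cad(-.085,.03,.175),Y,0),8,-1)
a=plan(*byscoop(LIP,cad(-.085,.022,.14),Y,.6),8,-1,a)
a=plan(*byscoop(LIP,cad(-.085,.018,.13),Y,1.05),8,-1,a)
E
```

```text
time_s: 12.5
ee_pos: [0.4726, 0.2042, 0.2563]
ee_rot: [0.286, 0.017, 0.958, -0.005]
contact_force: [0.1, -0.2, -2.0]
opening: 0.017
grip_force: 78.4
time_s: 13.5
ee_pos: [0.44, 0.1196, 0.2795]
ee_rot: [0.265, 0.353, 0.891, -0.104]
contact_force: [0.5, 0.1, -1.5]
opening: 0.0171
grip_force: 78.4
time_s: 14.5
ee_pos: [0.5425, -0.0183, 0.2094]
ee_rot: [0.161, 0.734, 0.633, -0.186]
contact_force: [1.0, 0.5, -2.2]
opening: 0.0171
grip_force: 78.4
[ 0.54245385 -0.01832844  0.20938533] [-1.71849308e+00 -4.96725391e-01  7.11822577e-04] [-0.03  0.46  1.33 -0.5   1.44  0.21]
top 0.45 [ 0.509 -0.09   0.212]
top 0.44 [ 0.549 -0.128  0.228]
scene 0.64 [ 0.501 -0.124  0.218]
scene 0.62 [ 0.507 -0.097  0.212]
scene 0.55 [ 0.547 -0.141  0.223]
scene 0.41 [0.479 0.374 0.03 ]
{"turn":[[0.0,0.062,0.0],[0.0,0.062,0.0],[0.0,0.062,0.0],[-0.0,0.063,0.0],[-0.0,0.062,0.0],[-0.0,0.062,0.0],[-0.0,0.062,0.0],[-0.0,0.062,0.0]],"translation":[[-0.43,-0.0,-0.17],[-0.42,-0.0,-0.2],[-0.4,-0.01,-0.22],[-0.39,0.0,-0.25],[-0.38,0.0,-0.27],[-0.35,-0.0,-0.29],[-0.34,-0.0,-0.32],[-0.32,-0.0,-0.33]],"grip":[-1,-1,-1,-1,-1,
[... 181 characters left out ...]
,0.0],[-0.0,0.075,0.0],[-0.0,0.075,0.0]],"translation":[[-0.84,-0.0,-0.38],[-0.81,-0.0,-0.43],[-0.77,-0.0,-0.5],[-0.73,-0.0,-0.55],[-0.69,-0.0,-0.61],[-0.65,-0.0,-0.65],[-0.59,-0.0,-0.71],[-0.54,-0.0,-0.74]],"grip":[-1,-1,-1,-1,-1,-1,-1,-1]}
end [ 0.5288 -0.1078  0.268 ] [  81.81  -34.36 -180.  ]
{"turn":[[-0.0,0.056,0.0],[-0.0,0.057,0.0],[-0.0,0.056,0.0],[-0.0,0.056,0.0],[-0.0,0.056,0.0],[-0.0,0.057,0.0],[-0.0,0.056,0.0],[-0.0,0.056,0.0]],"translation":[[-0.62,-0.0,-0.58],[-0.59,-0.0,-0.61],[-0.55,-0.0,-0.65],[-0.52,-0.0,-0.67],[-0.47,-0.0,-0.7],[-0.44,-0.0,-0.73],[-0.4,-0.0,-0.75],[-0.35,-0.01,-0.78]],"grip":[-1,-1,-1,-1,-1,-1,-1,-1]}
end [ 0.5191 -0.1743  0.2781] [  81.81  -60.14 -180.  ]
```

```bash
python3 -m handwheel '{"turn":[[0,0.062,0],[0,0.062,0],[0,0.062,0],[0,0.062,0],[0,0.062,0],[0,0.062,0],[0,0.062,0],[0,0.062,0]],"translation":[[-0.43,0,-0.17],[-0.42,0,-0.2],[-0.4,0,-0.22],[-0.39,0,-0.25],[-0.38,0,-0.27],[-0.35,0,-0.29],[-0.34,0,-0.32],[-0.32,0,-0.33]],"grip":[-1,-1,-1,-1,-1,-1,-1,-1]}'
python3 -m handwheel '{"turn":[[0,0.075,0],[0,0.075,0],[0,0.075,0],[0,0.075,0],[0,0.075,0],[0,0.075,0],[0,0.075,0],[0,0.075,0]],"translation":[[-0.84,0,-0.38],[-0.81,0,-0.43],[-0.77,0,-0.5],[-0.73,0,-0.55],[-0.69,0,-0.61],[-0.65,0,-0.65],[-0.59,0,-0.71],[-0.54,0,-0.74]],"grip":[-1,-1,-1,-1,-1,-1,-1,-1]}'
python3 -m handwheel '{"turn":[[0,0.056,0],[0,0.057,0],[0,0.056,0],[0,0.056,0],[0,0.056,0],[0,0.057,0],[0,0.056,0],[0,0.056,0],[0,0,0],[0,0,0]],"translation":[[-0.62,0,-0.58],[-0.59,0,-0.61],[-0.55,0,-0.65],[-0.52,0,-0.67],[-0.47,0,-0.7],[-0.44,0,-0.73],[-0.4,0,-0.75],[-0.35,0,-0.78],[0,0,0],[0,0,0]],"grip":[-1,-1,-1,-1,-1,-1,-1,-1,-1,-1]}'
python3 - <<'E'
from h import *
p,r,s=pose(); Rs=r*R.from_euler('y',np.pi).inv(); print(p,Rs.as_euler('ZYX'),s['joint_positions'].round(2))
for n in ('top','scene'):
  im,d,pp,T=cam(n); W=cloud(d,pp,T); cv2.imwrite(f'pics/{n}8.png',im)
  for x in imaging.trace(n,'tablet_1')[:9]:
    q=W[x['mask']&(d>0)]
    if len(q): print(n,round(x['conf'],2),np.median(q,0).round(3))
E
```

```text
time_s: 15.5
ee_pos: [0.5378, -0.0404, 0.2394]
ee_rot: [0.001, 0.755, 0.655, 0.001]
contact_force: [0.0, -0.4, -1.9]
opening: 0.0174
grip_force: 78.5
time_s: 16.3
ee_pos: [0.5284, -0.1072, 0.2695]
ee_rot: [-0.193, 0.721, 0.626, 0.224]
contact_force: [0.3, -1.3, -2.0]
opening: 0.0168
grip_force: 78.6
time_s: 17.3
ee_pos: [0.5191, -0.1735, 0.2791]
ee_rot: [-0.327, 0.654, 0.568, 0.378]
contact_force: [-0.5, 0.1, -0.7]
opening: 0.0172
grip_force: 78.7
[ 0.51911713 -0.17345776  0.27907535] [-1.71125249  1.04623868  0.00285555] [-0.87  0.58  1.2   0.82  2.05 -0.6 ]
top 0.45 [0.718 0.232 0.025]
top 0.37 [ 0.487 -0.21   0.024]
top 0.37 [0.671 0.257 0.025]
scene 0.5 [ 0.352 -0.419  0.044]
```

Run:
```python
from h import *
Y=CY-np.pi/2
a=plan(*byscoop(LIP,cad(-.085,.06,.2),Y,.1),10,-1)
a=plan(*byscoop(np.zeros(3),[.54,0.0,.10],-.8,0),9,-1,a)
a=plan(*byscoop(np.zeros(3),[.56,0.0,.03],0,0),9,-1,a)
```

```text
{"turn":[[0.0,-0.095,0.0],[0.0,-0.094,0.0],[0.0,-0.095,0.0],[0.001,-0.095,0.0],[-0.0,-0.094,0.001],[-0.0,-0.095,-0.0],[0.0,-0.095,-0.0],[0.0,-0.094,0.0],[0.0,-0.095,0.0],[0.0,-0.095,0.0]],"translation":[[0.75,0.0,1.37],[0.88,0.0,1.29],[1.0,0.01,1.21],[1.11,-0.0,1.1],[1.21,0.0,1.0],[1.29,0.0,0.87],[1.38,0.01,0.75],[1.44,-0.0,0.62],[1.48,0.0,0.48],[1.53,0.0,0.34]],"grip":[-1,-1,-1,-1,-1,-1,-1,-1,-1,-1]}
end [ 0.5416 -0.0186  0.2761] [ 81.83  -5.72 179.97]
{"turn":[[0.005,-0.01,-0.101],[0.005,-0.011,-0.102],[0.005,-0.01,-0.101],[0.005,-0.01,-0.102],[0.006,-0.01,-0.101],[0.005,-0.011,-0.101],[0.005,-0.01,-0.102],[0.005,-0.01,-0.101],[0.005,-0.011,-0.102]],"translation":[[0.7,-0.86,1.33],[0.8,-0.78,1.33],[0.89,-0.69,1.32],[0.96,-0.59,1.32],[1.03,-0.47,1.31],[1.09,-0.37,1.3],[1.13,-0.24,1.3],[1.17,-0.12,1.28],[1.18,0.0,1.27]],"grip":[-1,-1,-1,-1,-1,-1,-1,-1,-1]}
end [0.4755 0.0664 0.163 ] [1.3418e+02 3.0000e-02 1.8000e+02]
{"turn":[[-0.0,0.0,-0.089],[-0.0,0.0,-0.089],[-0.0,0.0,-0.089],[-0.0,0.0,-0.088],[-0.0,0.0,-0.089],[-0.0,0.0,-0.089],[-0.0,0.0,-0.089],[-0.0,0.0,-0.089],[-0.0,0.0,-0.089]],"translation":[[-0.47,-0.58,0.78],[-0.41,-0.62,0.77],[-0.36,-0.65,0.78],[-0.29,-0.68,0.78],[-0.24,-0.7,0.78],[-0.17,-0.73,0.77],[-0.11,-0.73,0.78],[-0.04,-0.74,0.78],[0.02,-0.75,0.78]],"grip":[-1,-1,-1,-1,-1,-1,-1,-1,-1]}
end [ 0.4674 -0.      0.093 ] [-1.7998e+02  2.0000e-02 -1.7998e+02]
```

```bash
python3 -m handwheel '{"turn":[[0,-0.095,0],[0,-0.094,0],[0,-0.095,0],[0,-0.095,0],[0,-0.094,0],[0,-0.095,0],[0,-0.095,0],[0,-0.094,0],[0,-0.095,0],[0,-0.095,0]],"translation":[[0.75,0,1.37],[0.88,0,1.29],[1.0,0,1.21],[1.11,0,1.1],[1.21,0,1.0],[1.29,0,0.87],[1.38,0,0.75],[1.44,0,0.62],[1.48,0,0.48],[1.53,0,0.34]],"grip":[-1,-1,-1,-1,-1,-1,-1,-1,-1,-1]}'
python3 -m handwheel '{"turn":[[0.005,-0.01,-0.101],[0.005,-0.011,-0.102],[0.005,-0.01,-0.101],[0.005,-0.01,-0.102],[0.006,-0.01,-0.101],[0.005,-0.011,-0.101],[0.005,-0.01,-0.102],[0.005,-0.01,-0.101],[0.005,-0.011,-0.102]],"translation":[[0.7,-0.86,1.33],[0.8,-0.78,1.33],[0.89,-0.69,1.32],[0.96,-0.59,1.32],[1.03,-0.47,1.31],[1.09,-0.37,1.3],[1.13,-0.24,1.3],[1.17,-0.12,1.28],[1.18,0,1.27]],"grip":[-1,-1,-1,-1,-1,-1,-1,-1,-1]}'
python3 - <<'E'
from h import *
im0=[]
for n in ('top','scene'):
  im,d,pp,T=cam(n); W=cloud(d,pp,T); im0.append(im)
  for x in imaging.trace(n,'tablet_1')[:9]:
    q=W[x['mask']&(d>0)]
    if len(q): print(n,round(x['conf'],2),np.median(q,0).round(3))
  V=W.reshape(-1,3); q=V[(abs(V[:,0]-.70)<.08)&(abs(V[:,1]+.16)<.16)&(V[:,2]>.03)]
  for y0 in np.arange(-.3,0,.03):
    t=q[(q[:,1]>y0)&(q[:,1]<y0+.03)&(q[:,0]>.665)]
    if len(t): print('behind',round(y0,2),len(t),t.min(0).round(3),t.max(0).round(3))
a=cv2.resize(im0[0][120:240,230:360],None,fx=3.07,fy=4.6,interpolation=cv2.INTER_CUBIC)
b=cv2.resize(im0[1][120:300,190:390],None,fx=2,fy=3.06,interpolation=cv2.INTER_CUBIC)[:a.shape[0]]
a=a[:b.shape[0]]; cv2.imwrite('pics/c9.png',np.hstack([a,b]))
P=byscoop(np.zeros(3),[.56,0.0,.0015],0,0)
a=plan(P[0]+[0,0,.03],P[1],9,-1)
a=plan(*P,4,-1,a)
E
```

```text
time_s: 18.5
ee_pos: [0.5413, -0.0183, 0.2767]
ee_rot: [-0.031, 0.755, 0.654, 0.038]
contact_force: [0.0, -0.2, -1.8]
opening: 0.0173
grip_force: 78.6
time_s: 19.4
ee_pos: [0.475, 0.0667, 0.1627]
ee_rot: [0.001, 0.387, 0.922, 0.001]
contact_force: [0.0, 0.8, -1.3]
opening: 0.017
grip_force: 78.6
top 0.6 [0.717 0.187 0.023]
top 0.56 [ 0.524 -0.168  0.025]
top 0.54 [0.718 0.233 0.023]
top 0.54 [ 0.524 -0.266  0.034]
top 0.51 [0.669 0.256 0.024]
top 0.49 [ 0.495 -0.252  0.024]
behind -0.21 30 [ 0.722 -0.19   0.095] [ 0.76  -0.18   0.112]
behind -0.18 135 [ 0.709 -0.18   0.04 ] [ 0.769 -0.15   0.183]
behind -0.15 159 [ 0.709 -0.15   0.031] [ 0.771 -0.124  0.182]
behind -0.09 6 [ 0.74  -0.063  0.369] [ 0.755 -0.062  0.371]
behind -0.06 211 [ 0.737 -0.06   0.034] [ 0.761 -0.03   0.377]
behind -0.03 469 [ 0.712 -0.03   0.031] [ 0.775 -0.     0.375]
scene 0.71 [0.663 0.227 0.024]
scene 0.57 [0.669 0.248 0.024]
scene 0.55 [ 0.524 -0.176  0.024]
scene 0.54 [0.716 0.226 0.025]
behind -0.18 5 [ 0.731 -0.154  0.173] [ 0.74  -0.152  0.179]
behind -0.15 4 [ 0.73  -0.149  0.173] [ 0.735 -0.146  0.17
[... 197 characters left out ...]
n":[[0.0,0.0,-0.089],[0.0,0.0,-0.089],[0.001,0.001,-0.089],[-0.0,-0.0,-0.09],[0.0,-0.0,-0.089],[0.0,-0.0,-0.089],[0.001,0.0,-0.089],[-0.0,0.0,-0.089],[-0.0,0.0,-0.089]],"translation":[[-0.46,-0.58,0.77],[-0.41,-0.62,0.76],[-0.35,-0.65,0.77],[-0.3,-0.68,0.76],[-0.23,-0.7,0.77],[-0.17,-0.72,0.76],[-0.1,-0.73,0.77],[-0.04,-0.74,0.76],[0.03,-0.74,0.77]],"grip":[-1,-1,-1,-1,-1,-1,-1,-1,-1]}
end [ 0.4674 -0.      0.0945] [ 1.7998e+02  2.0000e-02 -1.8000e+02]
{"turn":[[-0.0,0.0,-0.0],[-0.0,0.0,-0.0],[-0.0,0.0,-0.0],[-0.0,0.0,-0.0]],"translation":[[-0.0,0.0,0.75],[-0.0,0.0,0.75],[-0.0,0.0,0.75],[-0.0,0.0,0.75]],"grip":[-1,-1,-1,-1]}
end [ 0.4674 -0.      0.0645] [ 1.7998e+02  2.0000e-02 -1.8000e+02]
```

View pics/c9.png

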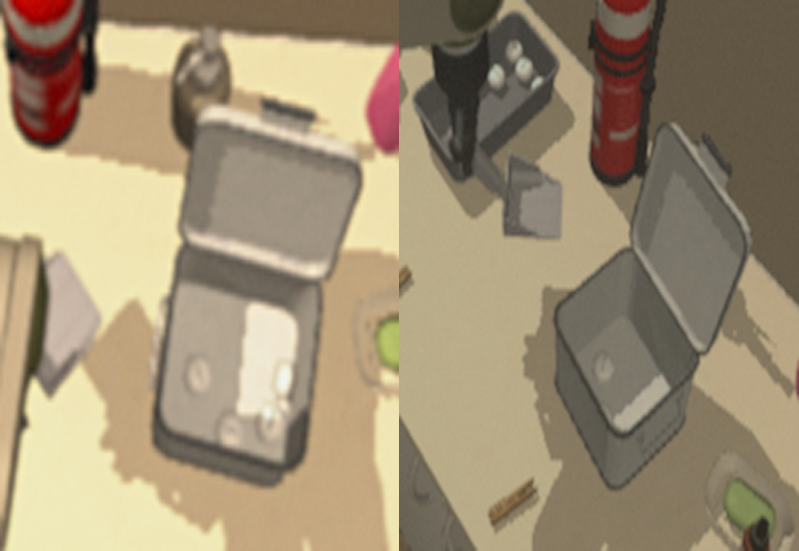

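```bash
python3 -m handwheel '{"turn":[[0,0,-0.089],[0,0,-0.089],[0,0,-0.089],[0,0,-0.09],[0,0,-0.089],[0,0,-0.089],[0,0,-0.089],[0,0,-0.089],[0,0,-0.089],[0,0,0]],"translation":[[-0.46,-0.58,0.77],[-0.41,-0.62,0.76],[-0.35,-0.65,0.77],[-0.3,-0.68,0.76],[-0.23,-0.7,0.77],[-0.17,-0.72,0.76],[-0.1,-0.73,0.77],[-0.04,-0.74,0.76],[0.03,-0.74,0.77],[0,0,0]],"grip":[-1,-1,-1,-1,-1,-1,-1,-1,-1,-1]}'
python3 -m handwheel '{"turn":[[0,0,0],[0,0,0],[0,0,0],[0,0,0],[0,0,0],[0,0,0]],"translation":[[0,0,0.75],[0,0,0.75],[0,0,0.75],[0,0,0.5],[0,0,0.2],[0,0,0.1]],"grip":[-1,-1,-1,-1,-1,-1]}'
```

```text
time_s: 20.6
ee_pos: [0.4676, -0.0013, 0.0938]
ee_rot: [0.001, 0.001, 1.0, 0.001]
contact_force: [0.1, -0.2, -1.4]
opening: 0.0174
grip_force: 78.5
time_s: 21.2
ee_pos: [0.4672, 0.0, 0.0631]
ee_rot: [0.0, -0.001, 1.0, 0.001]
contact_force: [-0.0, -0.0, -1.1]
opening: 0.0174
grip_force: 78.5
```

```bash
python3 -m handwheel '{"turn":[[0,0,0],[0,0,0],[0,0,0],[0,0,0],[0,0,0],[0,0,0],[0,0,0]],"translation":[[0,0,0.05],[0,0,0],[0,0,0],[0,0,0],[0,0,0],[0,0,0],[0,0,0]],"grip":[-1,0.6,1,1,1,1,1]}'
python3 -m handwheel '{"turn":[[0,0,0],[0,0,0],[0,0,0],[0,0,0],[0,0,0],[0,0,0],[0,0,0],[0,0,0],[0,0,0],[0,0,0]],"translation":[[0,0,-1],[0,0,-2],[0,0,-3],[0,0,-4],[0,0,-4],[0,0,-4],[0,0,-4],[0,0,-4],[0,0,-4],[0,0,0]],"grip":[1,1,1,1,1,1,1,-1,-1,-1]}'
python3 - <<'E'
from h import *
n='top'; im,d,pp,T=cam(n); W=cloud(d,pp,T)
for l in ('scoop','caddy_lid'):
  x=imaging.trace(n,l)[0]; q=W[x['mask']&(d>0)]; print(l,x['conf'],np.percentile(q,2,0).round(3),np.percentile(q,98,0).round(3)); 
  t=q[q[:,2]>q[:,2].max()-.02]; print(t.mean(0).round(3),t.max(0).round(3))
print(pose()[0])
a=plan(cad(.095,-.005,.36),tool(CY),9,-1)
a=plan(cad(.095,-.005,.258),tool(CY),4,-1,a)
a=plan(cad(-.06,-.005,.258),tool(CY),10,-1,a)
E
```

```text
time_s: 21.9
ee_pos: [0.4673, -0.0001, 0.0628]
ee_rot: [0.001, -0.001, 1.0, 0.001]
contact_force: [1.0, -0.3, 0.2]
opening: 0.0853
grip_force: 0.0
time_s: 22.9
ee_pos: [0.4676, -0.0005, 0.3684]
ee_rot: [0.006, -0.001, 1.0, -0.001]
contact_force: [1.0, -0.4, -1.6]
opening: 0.0437
grip_force: 0.0
scoop 0.69 [ 0.452 -0.298 -0.   ] [ 0.653 -0.126  0.271]
[ 0.647 -0.222  0.277] [ 0.661 -0.16   0.289]
caddy_lid 0.66 [ 0.592 -0.3    0.116] [ 0.657 -0.14   0.282]
[ 0.647 -0.222  0.277] [ 0.661 -0.16   0.289]
[ 4.66444935e-01 -3.07644245e-04  3.62313512e-01]
{"turn":[[0.0,-0.0,0.016],[0.0,-0.0,0.016],[0.0,-0.0,0.016],[0.001,-0.0,0.016],[-0.0,-0.0,0.016],[-0.0,-0.0,0.016],[0.0,-0.0,0.016],[0.0,-0.0,0.016],[0.0,-0.0,0.016]],"translation":[[-2.51,-2.61,0.02],[-2.54,-2.57,0.02],[-2.59,-2.53,0.03],[-2.63,-2.48,0.02],[-2.67,-2.45,0.02],[-2.71,-2.4,0.03],[-2.74,-2.36,0.02],[-2.78,-2.31,0.03],[-2.82,-2.27,0.02]],"grip":[-1,-1,-1,-1,-1,-1,-1,-1,-1]}
end [ 0.6923 -0.2349  0.36  ] [ 1.7183e+02 -1.0000e-02  1.7998e+02]
{"turn":[[0.0,-0.0,0.0],[0.0,-0.0,0.0],[0.0,-0.0,0.0],[0.0,-0.0,0.0]],"translation":[[-0.0,-0.0,2.55],[-0.0,-0.0,2.55],[-0.0,-0.0,2.55],[-0.0,-0.0,2.55]],"grip":[-1,-1,-1,-1]}
end [ 0.6923 -0.2349  0.258 ] [ 1.7183e+02 -1.0000e-02  1.7998e+02]
{"turn":[[0.0,-0.0,0.0],[0.0,-0.0,0.0],[0.0,-0.0,0.0],[0.0,-0.0,0.0],[0.0,-0.0,0.0],[0.0,-0.0,0.0],[0.0,-0.0,0.0],[0.0,-0.0,0.0],[0.0,-0.0,0.0],[0.0,-0.0,0.0]],"translation":[[1.55,0.0,0.0],[1.55,0.0,0.0],[1.55,0.0,0.0],[1.55,0.0,0.0],[1.55,0.0,0.0],[1.55,0.0,0.0],[1.55,0.0,0.0],[1.55,0.0,0.0],[1.55,0.0,0.0],[1.55,0.0,0.0]],"grip":[-1,-1,-1,-1,-1,-1,-1,-1,-1,-1]}
end [ 0.5389 -0.2128  0.258 ] [ 1.7183e+02 -1.0000e-02  1.7998e+02]
```

```bash
python3 -m handwheel '{"turn":[[0,0,0.016],[0,0,0.016],[0,0,0.016],[0,0,0.016],[0,0,0.016],[0,0,0.016],[0,0,0.016],[0,0,0.016],[0,0,0.016],[0,0,0]],"translation":[[-2.5,-2.6,0],[-2.55,-2.55,0],[-2.6,-2.5,0],[-2.65,-2.5,0],[-2.65,-2.45,0],[-2.7,-2.4,0],[-2.75,-2.35,0],[-2.8,-2.3,0],[-2.8,-2.3,0],[0,0,0]],"grip":[-1,-1,-1,-1,-1,-1,-1,-1,-1,-1]}'
python3 - <<'E'
from h import *
p,r,s=pose(); print(p,r.as_euler('ZYX',True),s['opening'],s['joint_positions'].round(2))
E
```

```text
time_s: 24.05
ee_pos: [0.6948, -0.2384, 0.3542]
ee_rot: [-0.005, 0.073, 0.997, 0.003]
contact_force: [0.7, -0.4, -1.9]
opening: 0.0003
grip_force: 0.0
[ 0.69482858 -0.23842487  0.3541957 ] [171.63640443  -0.5942181  179.71461161] 0.0002919760980278853 [-0.49  0.77  0.24  0.    2.14 -1.92]
```

```bash
python3 -m handwheel '{"turn":[[0,0,0],[0,0,0],[0,0,0],[0,0,0],[0,0,0]],"translation":[[0,0,2.4],[0,0,2.4],[0,0,2.4],[0,0,2.4],[0,0,0]],"grip":[-1,-1,-1,-1,-1]}'
python3 -m handwheel '{"turn":[[0,0,0],[0,0,0],[0,0,0],[0,0,0],[0,0,0]],"translation":[[1.2,0,0],[1.2,0,0],[1.5,0,0],[1.5,0,0],[1.5,0,0]],"grip":[-1,-1,-1,-1,-1]}'
```

```text
time_s: 24.55
ee_pos: [0.6917, -0.2338, 0.262]
ee_rot: [-0.004, 0.071, 0.997, 0.003]
contact_force: [-0.7, 0.8, -0.5]
opening: 0.0
grip_force: 0.0
time_s: 25.05
ee_pos: [0.6242, -0.2246, 0.2678]
ee_rot: [0.001, 0.071, 0.997, 0.0]
contact_force: [0.8, -0.1, 0.2]
opening: -0.0
grip_force: 0.1
```

```bash
python3 -m handwheel '{"turn":[[0,0,0],[0,0,0],[0,0,0],[0,0,0],[0,0,0],[0,0,0],[0,0,0],[0,0,0],[0,0,0],[0,0,0]],"translation":[[1.5,0,0.1],[1.5,0,0.1],[1.5,0,0.1],[1.5,0,0],[1.5,0,0],[1.5,0,0],[1,0,0],[0,0,-2],[0,0,-2],[0,0,0]],"grip":[-1,-1,-1,-1,-1,-1,-1,-1,-1,-1]}'
python3 -m handwheel '{"turn":[[0,0,0],[0,0,0],[0,0,0],[0,0,0],[0,0,0],[0,0,0],[0,0,0],[0,0,0],[0,0,0],[0,0,0]],"translation":[[1.5,0,-2],[1.5,0,-2],[0,0,0],[0,0,0],[0,0,0],[0,0,0],[0,0,0],[0,0,0],[0,0,0],[0,0,0]],"grip":[-1,-1,-1,-1,-1,-1,-1,-1,-1,-1]}'
python3 - <<'E'
from h import *
for n in ('top','scene'):
  im,d,pp,T=cam(n); W=cloud(d,pp,T); V=W.reshape(-1,3); cv2.imwrite(f'pics/{n}e.png',im)
  for y in (-.25,-.15):
    for x in (.46,.50,.54,.58):
      c=cad(x-.599,y+.2164,0); t=V[(abs(V[:,0]-c[0])<.012)&(abs(V[:,1]-c[1])<.012)&(V[:,2]<.2)]
      print(n,c[:2].round(3),len(t),np.median(t[:,2]).round(4) if len(t) else None,end=' | ')
  q=V[(abs(V[:,0]-.53)<.13)&(abs(V[:,1])<.06)&(V[:,2]>.004)&(V[:,2]<.14)]; print('\nscoop',len(q),q.min(0).round(3),q.max(0).round(3))
  for r in imaging.trace(n,'tablet_1')[:8]:
    t=W[r['mask']&(d>0)]; print(round(r['conf'],2),np.median(t,0).round(3))
v=cv2.resize(cv2.imread('pics/tope.png')[120:270,120:390],None,fx=1.45,fy=2.4); u=cv2.resize(cv2.imread('pics/scenee.png')[110:350,180:390],None,fx=1.9,fy=1.5)
cv2.imwrite('pics/final.png',np.hstack([v,u]))
E
```

```text
time_s: 26.05
ee_pos: [0.5263, -0.211, 0.3067]
ee_rot: [0.003, 0.071, 0.997, -0.001]
contact_force: [-0.2, -0.1, 0.3]
opening: -0.0001
grip_force: 0.0
time_s: 27.05
ee_pos: [0.496, -0.2064, 0.3435]
ee_rot: [0.0, 0.071, 0.997, 0.001]
contact_force: [0.0, 0.6, -0.1]
opening: -0.0001
grip_force: 0.0
top [ 0.457 -0.23 ] 0 None | top [ 0.496 -0.236] 0 None | top [ 0.536 -0.241] 27 0.1223 | top [ 0.575 -0.247] 0 None | top [ 0.471 -0.131] 0 None | top [ 0.51  -0.137] 0 None | top [ 0.55  -0.142] 1 0.1216 | top [ 0.59  -0.148] 35 0.1212 | 
scoop 570 [ 0.4   -0.057  0.004] [0.66  0.06  0.121]
0.63 [0.717 0.186 0.025]
0.62 [0.72  0.232 0.023]
0.6 [0.669 0.254 0.022]
scene [ 0.457 -0.23 ] 181 0.0829 | scene [ 0.496 -0.236] 72 0.1234 | scene [ 0.536 -0.241] 70 0.1232 | scene [ 0.575 -0.247] 60 0.1237 | scene [ 0.471 -0.131] 110 0.1131 | scene [ 0.51  -0.137] 58 0.1224 | scene [ 0.55  -0.142] 55 0.1223 | scene [ 0.59  -0.148] 50 0.1219 | 
scoop 679 [ 0.401 -0.06   0.004] [0.66  0.059 0.124]
0.62 [0.669 0.251 0.024]
0.46 [0.718 0.225 0.024]
```

View pics/final.png

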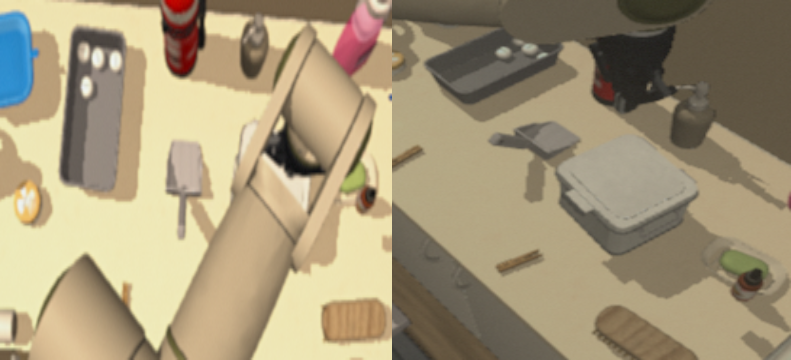

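The view shows the caddy lid flat and shut (top at z 0.122 throughout) and the scoop upright at about (183,185). Four tablets are in the tray, around (100,70), and the bystanders haven't moved.

```bash
python3 -c "
from plant import robot; print(robot.finish_job())"
```

```text
the job is handed in; nothing more can be done
None
```

The job is handed in: the cameras showed four tablets in the caddy and four still in the tray, the scoop upright on the worktop, the lid shut and the bystanders where they were; the hand-in call returned no verdict.

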